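# Nest steel angle offcuts in a V cradle

## Robot

A 6-joint arm with a two-finger parallel gripper is mounted at the origin on the work surface. World frame = base frame: x ahead of the robot, y to its left, z up, the work surface at z = 0. Lengths are in mm, angles in rad, forces in N, time in s.
With the tool pointing down it reaches from about 375 to 925 mm from the base axis. Payload 5.7 kg.
Tool frame: the origin (TCP) lies on the mounting face of the last link; the fingertips stand 182 mm ahead of it and the grasp point (between the pads) lies 163 mm ahead of it (manip.nose_length is the distance from the TCP to the fingertips, in mm); z points along the fingers, y is the direction in which the jaws open and shut (so a half turn about z gives the same grasp; the last joint's range is limited). The gripper opens to 88 mm and grips with 3 to 60 N. Pads are 20 mm wide; open, the fingers measure 115 mm over their backs; the gripper's body (75 mm by 178 mm) begins 61 mm behind the grasp point.
Start: joints at [-1.265, 0.359, 1.51, -0, 1.272, -0.115], TCP at [245.082, -547.65, 404.623] pointing down, gripper open.
Joint ranges: [-2.97, 2.97], [-1.01, 2.36], [0.21, 2.38], [-0.96, 4.11], [0.2, 2.71], [-2.98, 2.98]. Speed limits (rad/s): [2.39, 2.39, 3.14, 3.14, 3.14, 3.14].

## Interface

Orientations are given as a 3x3 rotation matrix whose columns are the frame's x, y, z axes.
In Python, from bench import manip, cams gives the robot as it stands.
- The arm moves only by the tool move_arm, never from a script. Its argument "deltas" is a list that holds one entry, the list of rows, each a list of 5 numbers: the shift along the world's x, y, z in m, then the turn about the world's z in degrees, then the finger opening in m, from 0 to 0.0878. A call has 1 to 10 rows; each row is the pose to reach, as a shift and turn from the pose commanded when the call began; what a row does not reach only later rows make up. A row lasts 1/8 s, in which the tool goes at most 62.5 mm and 10.7 degrees, less where a joint would pass 70% of its speed; a pose out of reach is approached as far as the arm can. A call with a gripper value outside its range is refused whole. The fingers move at their own pace and stop on an object; "force" is the grip in N (left out, the last holds). Time passes only in rows, so rows that repeat a pose let the fingers close. It gives the time, the measured TCP pose, the force and the opening at its end, in the units of the state.
- manip.state(): the state, without advancing time (a new reading comes with each control period).
- cams.read_camera(name): name is "side" or "top"; returns the picture (480x640x3 uint8, red, green, blue); there is no depth.
- cams.camera_model(name): a dict with "fx", "fy", "cx", "cy" (pixels), "k1" (the pictures are not rectified: a ray, as slopes to the right and down, at radius r is drawn at 1 + k1 r^2 times it, then the intrinsics apply), "R" (3x3) and "t" (3): a world point X has camera coordinates R X + t. Camera axes: x right, y down, z forward; pixel columns grow to the right and rows downward; lengths in mm; the calibration is good to about 2 mm. A picture is of the moment at which its call begins. camera_model takes no time and is no camera call.
- manip.hand_in(): hands the job in, once; it reports no verdict.
The state is a dict: "clock": time; "joint_pos": joint angles; "dq": joint speeds; "joint_torque": joint torques, N m; "tool_pos": TCP position; "ee_rot": TCP orientation; "contact_force": force on the tool from outside, world axes, zero at the start; "moment": the same for the moment, N m; "grip_width": finger opening in mm.
Only numpy, scipy, OpenCV 4.12 (cv2) and the standard library are available. Lean on these libraries where they do the work, as an engineer would, in place of code of your own. Each camera call takes 0.05 s, during which the arm holds its last target.

## Task

Stack the two loose angle offcuts into the one already lying in the V cradle: the shorter of the two first, then the longer one inside that, each nested fully home with its legs flat against the legs below and sticking out equally at both ends. Lower them in, do not drop them, keep the first offcut in place in its cradle, and leave the other things on the counter alone.

Things in the scene. Friction and masses are not known exactly. Their poses are not given: they have to be found in the camera images.
- cradle: Fixed dark-steel cradle: base plate 110 x 60 x 6 mm with a V saddle only 28 mm long (along y) that opens straight up, sides at 45 degrees, 42 mm up the slope, 4 mm thick. Origin: centre of the base's underside, on the counter; y along the V (roughly towards the robot), z up. The saddle's inside corner is 20 mm above the origin.
- first_angle: Bare-steel angle offcut, 40 mm long, legs 50 mm (outside) and 6 mm thick, 0.18 kg, loose, lying in the cradle, V opening up. Origin: outer corner edge (bottom of the V) at half length; y along its length, z up, x across the V. Inside corner 8.5 mm above the origin; leg edges 35 mm up and 35 mm to each side. Ends stick out 6 mm from the saddle.
- short_angle: Steel angle offcut, 52 mm long, legs 50 mm (outside), 6 mm thick, about 0.23 kg. Starts as an L: one leg flat on the counter, the other upright, right (-y). Origin: outer corner edge, half length (at counter height). y along its length, x along the flat leg from the corner to its edge, z likewise up the upright leg. Home: corner 8.5 mm above the first angle's origin, V up, 6 mm out at each end.
- long_angle: Steel angle offcut, 66 mm long, legs 50 mm (outside), 6 mm thick, about 0.29 kg. Starts as an L: one leg flat on the counter, the other upright, right (-y). Origin: outer corner edge, half length (at counter height). y along its length, x along the flat leg from the corner to its edge, z likewise up the upright leg. Home: corner at x = z = 6 mm in the short angle's frame, 7 mm out at each end.
- short_mouth (a point): Point midway between the two leg edges of the short angle, at half its length (25 mm along x and 25 mm along z from its origin); straight above its corner when the V opens up.
- long_mouth (a point): The same point of the long angle (25 mm along x and z from its origin).
- jar: Bystander: white plastic jar with a black cap, 64 mm across, 85 mm tall. Origin: centre of its underside.
- flat_bar: Bystander: flat steel bar 40 x 120 x 6 mm lying on the counter, long side along its y. Origin: centre of its underside.
- wrench: Bystander: steel wrench 170 mm long lying on the counter along its x axis. Origin: centre of its underside.
- carton: Bystander: cardboard carton 70 x 90 x 45 mm (x, y, z). Origin: centre of its underside.
Mind the look-alikes: they are no part of the job. Leave any green or purple look-alike of the long_angle alone.

How it is judged:
By the outcome, as a careful person would: the job done as asked, in the order asked, and still so for the second after the job is handed in, with the robot touching nothing.
It also fails if it takes over 61 s, if anything falls off the work surface, if the arm or the gripper's body presses on something with over 40 N, if the wrist force passes 120 N, or if a joint passes its speed limit or range.

## Working session

There is one attempt and no reset: what is moved stays moved. The work goes in short steps, Python scripts to look and compute and a tool call to move; the robot and the scene stay as the last step left them, time stands still between calls to the robot, and variables do not carry over. Pictures are saved under pics/ and viewed, and the job is handed in when it is done.

Besides the shell and the picture viewer there is one more tool, called after ">>>" by a JSON object that holds its "name" and its "arguments", one argument or row to a line. move_arm: Moves the arm, as the interface text tells. Its arguments: {"type":"object","properties":{"deltas":{"type":"array"},"force":{"type":"number"}},"required":["deltas"]}

```bash
ls; mkdir -p pics; python3 - <<'E'
from bench import manip, cams
import cv2
for n in("side","top"):
    im=cams.read_camera(n); cv2.imwrite(f"pics/{n}0.png",im[:,:,::-1]); print(n,cams.camera_model(n))
print(manip.state())
E
```

```text
pics
side {'fx': 618.2649866693831, 'fy': 618.2649866693831, 'cx': 327.0606678347867, 'cy': 242.71697001131935, 'k1': -0.21954637014117434, 'R': array([[-0.83802293, -0.5455107 ,  0.01164705],
       [-0.3683639 ,  0.54988192, -0.74962518],
       [ 0.40252405, -0.63249344, -0.66176011]]), 't': array([492.50517895, 271.78118574, 855.21169783])}
top {'fx': 573.1046565698294, 'fy': 573.1046565698294, 'cx': 307.89000542190854, 'cy': 239.89334280751987, 'k1': -0.025222621010851008, 'R': array([[ 2.14287445e-02, -9.99767467e-01,  2.41268563e-03],
       [-9.96599367e-01, -2.15527682e-02, -7.95310027e-02],
       [ 7.95645092e-02, -7.00231433e-04, -9.96829473e-01]]), 't': array([  -3.78762834,  610.08808879, 1127.18886755])}
{'clock': 0.1, 'joint_pos': array([-1.26508478e+00,  3.59412711e-01,  1.51129432e+00,  2.68309382e-05,
        1.27250185e+00, -1.15090188e-01]), 'dq': array([-1.02090107e-03,  7.87508301e-04, -1.05784334e-03, -9.24861003e-04,
        1.71903386e-03, -7.96073239e-05]), 'joint_torque': array([ 6.57463715e-04, -5.16355813e+01, -2.71406507e+01,  6.77929795e-02,
        2.75581906e-02, -2.26900636e-05]), 'tool_pos': array([ 245.00337754, -547.35427072,  403.91685509]), 'ee_rot': array([[ 9.12765010e-01,  4.08484790e-01, -4.61978716e-04],
       [ 4.08484997e-01, -9.12763720e-01,  1.54899635e-03],
       [ 2.11064037e-04, -1.60258104e-03, -9.99998694e-01]]), 'contact_force': array([-0.27534522,  0.15849035,  0.66627662]), 'moment': array([ 0.03391089, -0.00240698,  0.03526629]), 'grip_width': 87.91888987725352}
```

View pics/side0.png

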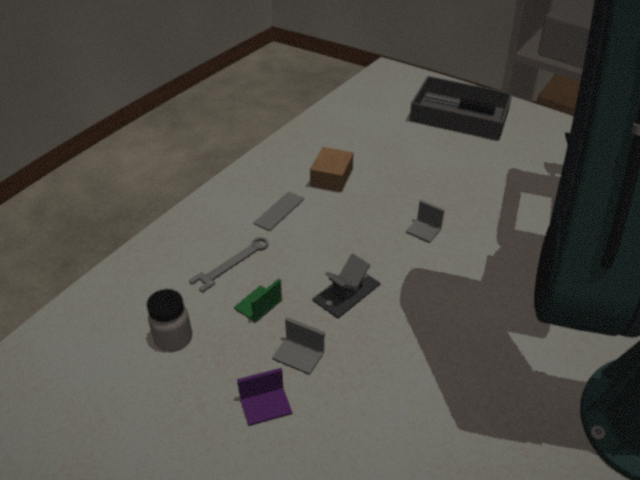

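View pics/top0.png

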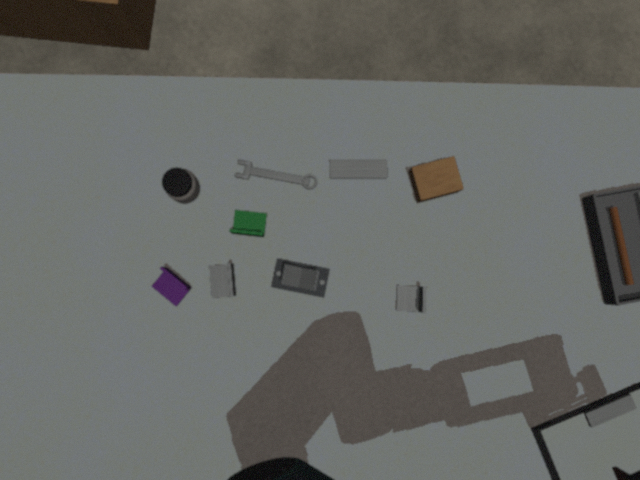

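Candidates for the loose angles in the top view: plain steel at (222,280), plain steel at (409,298), green at (250,223), purple at (172,285), and the angle in the cradle at (300,278). The two plain steel ones are the job. The left one looks longer, about 35 px against 27 px. I'll check this in close crops.

```bash
cat > h.py <<'E'
import numpy as np, cv2
from bench import manip, cams
M={n:cams.camera_model(n) for n in("side","top")}
def proj(n,X):
    m=M[n];c=np.atleast_2d(X)@m["R"].T+m["t"];s=c[:,:2]/c[:,2:];r2=(s**2).sum(1,keepdims=True)
    s=s*(1+m["k1"]*r2);return s*[m["fx"],m["fy"]]+[m["cx"],m["cy"]]
def ray(n,p):
    m=M[n];K=np.array([[m["fx"],0,m["cx"]],[0,m["fy"],m["cy"]],[0,0,1]])
    d=np.array([m["k1"],0,0,0,0.])
    u=cv2.undistortPoints(np.array(p,float).reshape(-1,1,2),K,d)[:,0]
    D=np.c_[u,np.ones(len(u))]@m["R"];return -m["R"].T@m["t"],D
def plane(n,p,z):
    o,D=ray(n,p);return o+D*((z-o[2])/D[:,2])[:,None]
def two(ps,pt):
    o1,d1=ray("side",[ps]);o2,d2=ray("top",[pt]);d1=d1[0]/np.linalg.norm(d1);d2=d2[0]/np.linalg.norm(d2)
    a=np.linalg.lstsq(np.c_[d1,-d2],o2-o1,rcond=None)[0];p=o1+a[0]*d1;q=o2+a[1]*d2
    return (p+q)/2,np.linalg.norm(p-q)
def crop(im,x0,y0,w,h,k,name):
    c=im[y0:y0+h,x0:x0+w,::-1];c=cv2.convertScaleAbs(c,alpha=1.6)
    cv2.imwrite("pics/"+name,cv2.resize(c,None,fx=k,fy=k,interpolation=cv2.INTER_CUBIC))
def shot(n):
    im=cams.read_camera(n);return im
E
python3 - <<'E'
from h import *
t=cv2.imread("pics/top0.png")[:,:,::-1];s=cv2.imread("pics/side0.png")[:,:,::-1]
a=t[255:315,190:340];b=t[275:325,380:430+100]
crop(t,200,250,140,60,5,"tA.png");crop(t,380,270,60,50,8,"tB.png")
crop(s,260,250,130,130,5,"sA.png");crop(s,395,190,60,60,8,"sB.png")
E
```

```text
(no output)
```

View pics/tA.png

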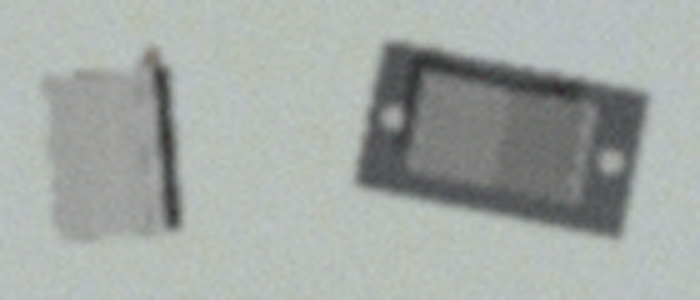

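View pics/tB.png

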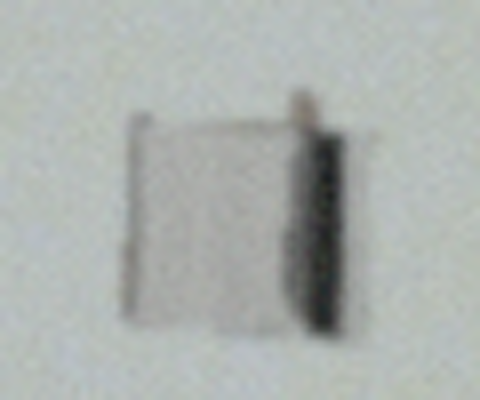

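View pics/sA.png

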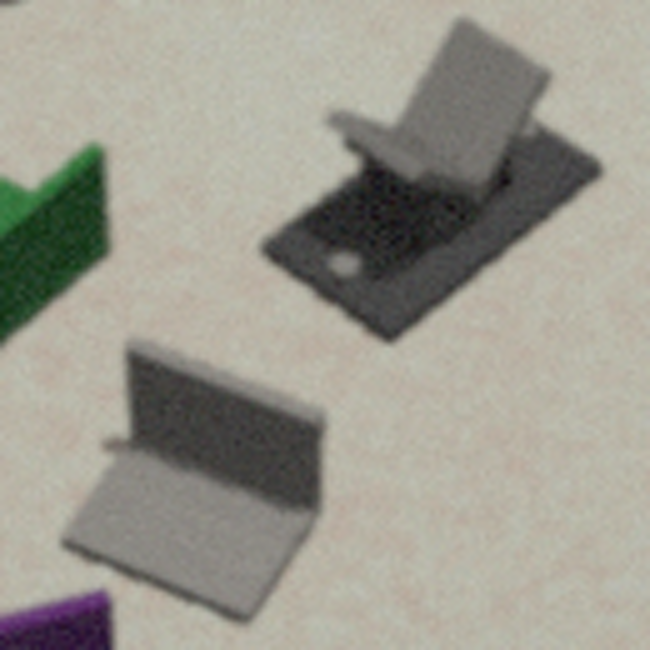

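View pics/sB.png

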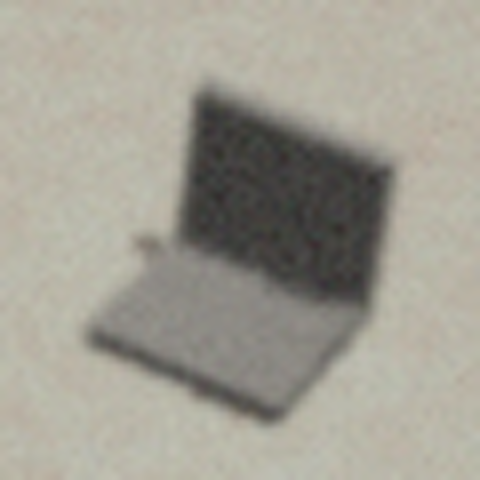

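```bash
python3 - <<'E'
from h import *
np.set_printoptions(precision=1,suppress=True)
print("cams",[ -M[n]["R"].T@M[n]["t"] for n in M])
def f(p,x0,y0,k): return (np.array(p,float)+.5)/k-.5+[x0,y0]
def rep(l,n,p,z):
    w=plane(n,p,z)[:,:2]; d=np.diff(w,axis=0); print(l,n,w.tolist(), "len",np.linalg.norm(d,axis=1),"ang",np.degrees(np.arctan2(d[:,1],d[:,0])))
# short: points order far(+x) -> near
rep("S flat free edge z6","top",f([(138,122),(132,320)],380,270,8),6)
rep("S upright top inner edge z50","top",f([(343,133),(340,335)],380,270,8),50)
rep("S flat free edge z6","side",f([(88,328),(278,408)],395,190,8),6)
rep("S upright top inner z50","side",f([(195,95),(388,170)],395,190,8),50)
rep("S inner corner z6","side",f([(180,245),(368,305)],395,190,8),6)
rep("L flat free z6","top",f([(45,80),(62,238)],200,250,5),6)
rep("L flat free z6","side",f([(66,540),(247,617)],260,250,5),6)
rep("L upr outer z50?","top",f([(165,68),(179,226)],200,250,5),50)
rep("L upr top inner z50","side",f([(130,350),(322,420)],260,250,5),50)
rep("L inner corner z6","side",f([(130,445),(318,512)],260,250,5),6)
rep("base z6","top",f([(390,42),(648,95),(622,236),(358,184)],200,250,5),6)
rep("base z6","side",f([(390,340),(262,247)],260,250,5),6)
rep("base z6","side",f([(390,340),(602,172)],260,250,5),6)
rep("first edges z57.5","top",f([(418,72),(408,166)],200,250,5),57.5)
rep("first edges z57.5","top",f([(598,100),(582,203)],200,250,5),57.5)
rep("first +y.. right leg inner edge z59.6","side",f([(460,18),(550,72)],260,250,5),59.6)
E
```

```text
cams [array([168.6, 660.1, 763.9]), array([ 518.4,   10.2, 1172.1])]
S flat free edge z6 top [[523.8999388661515, -173.1769900848112], [473.8983914028179, -172.14962935021725]] len [50.] ang [178.8]
S upright top inner edge z50 top [[522.0524707821746, -216.45727266869102], [472.97290104243575, -216.04657401091916]] len [49.1] ang [179.5]
S flat free edge z6 side [[524.3882340887637, -176.92226854838736], [473.50122712085, -176.23088903223424]] len [50.9] ang [179.2]
S upright top inner z50 side [[522.2424558670249, -219.27242104523475], [471.3248105875847, -219.24223679379168]] len [50.9] ang [180.]
S inner corner z6 side [[520.1460744535824, -217.4272309196681], [471.80268953833615, -222.67120979658353]] len [48.6] ang [-173.8]
L flat free z6 top [[554.6597389925766, 210.1935930544702], [490.8303337401556, 201.0854954346937]] len [64.5] ang [-171.9]
L flat free z6 side [[553.2015307757779, 206.34811155545674], [490.377231566242, 199.5368165240364]] len [63.2] ang [-173.8]
L upr outer z50? top [[559.016003464352, 155.7809272461973], [497.53874123851557, 148.38293429528775]] len [61.
[... 447 characters left out ...]
4367]] len [107.2  58.1 109.1] ang [-100.4  170.6   80.1]
base z6 side [[514.4420792807052, 81.09369357846492], [572.6527252404723, 69.67048704549882]] len [59.3] ang [-11.1]
base z6 side [[514.4420792807052, 81.09369357846492], [494.7447607634206, -24.85109823056439]] len [107.8] ang [-100.5]
first edges z57.5 top [[559.325552128733, 56.361035308804766], [522.788530533267, 59.337831335282644]] len [36.7] ang [175.3]
first edges z57.5 top [[549.9542148146327, -13.846197234221345], [509.9372469678562, -8.440641413545157]] len [40.4] ang [172.3]
first +y.. right leg inner edge z59.6 side [[547.9366135495632, -13.707786508230356], [509.17827844634985, -7.622187240192261]] len [39.2] ang [171.1]
```

Close crops confirm the choice. The short angle is at top (409,298), about 51 mm long, and the long one is at (222,280), about 65 mm. Green and purple are excluded. The tool can only yaw, so this is how I'll do each piece:
1. Pinch it lightly by its end faces near the flat leg's free edge.
2. Raise that edge so the piece pivots on its corner to 45°.
3. Tighten the grip, carry the piece over and lower it in.

I'll start with the short one.

>>> {"name": "move_arm", "arguments": {
  "deltas": [
    [[0.025,0.036,-0.01,6.5,0.0878],[0.05,0.073,-0.02,13,0.0878],[0.076,0.109,-0.03,19.5,0.0878],[0.101,0.146,-0.04,26,0.0878],[0.126,0.182,-0.05,32.5,0.0878],[0.152,0.219,-0.06,39,0.0878],[0.177,0.255,-0.08,45.5,0.0878],[0.202,0.292,-0.1,52,0.0878],[0.228,0.328,-0.12,58.5,0.0878],[0.253,0.3645,-0.14,65.2,0.0878]]
  ],
  "force": 6
}}

```text
clock: 1.35
tool_pos: [498.8, -181.9, 263.9]
ee_rot: [[0.008, 1.0, -0.0], [1.0, -0.008, -0.0], [-0.0, -0.0, -1.0]]
contact_force: [0.7, -0.3, -0.6]
grip_width: 87.7
```

>>> {"name": "move_arm", "arguments": {
  "deltas": [
    [[0,0,-0.02,0,0.0878],[0,0,-0.04,0,0.0878],[0,0,-0.055,0,0.0878],[0,0,-0.065,0,0.0878],[0,0,-0.072,0,0.0878],[0,0,-0.072,0,0.0878]]
  ]
}}

```text
clock: 2.1
tool_pos: [498.0, -183.3, 192.4]
ee_rot: [[0.012, 1.0, -0.001], [1.0, -0.012, 0.0], [0.0, -0.001, -1.0]]
contact_force: [0.0, -0.2, -0.4]
grip_width: 87.6
```

```bash
python3 - <<'E'
from h import *
s=shot("side");t=shot("top")
crop(s,380,90,130,160,4,"s1.png");crop(t,350,220,130,130,5,"t1.png");print(manip.state()["tool_pos"])
E
```

```text
[ 498.22944691 -183.35165397  192.94643341]
```

View pics/s1.png

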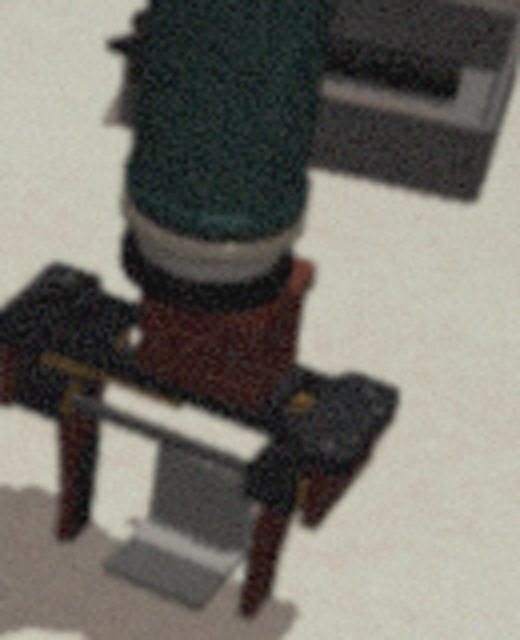

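View pics/t1.png

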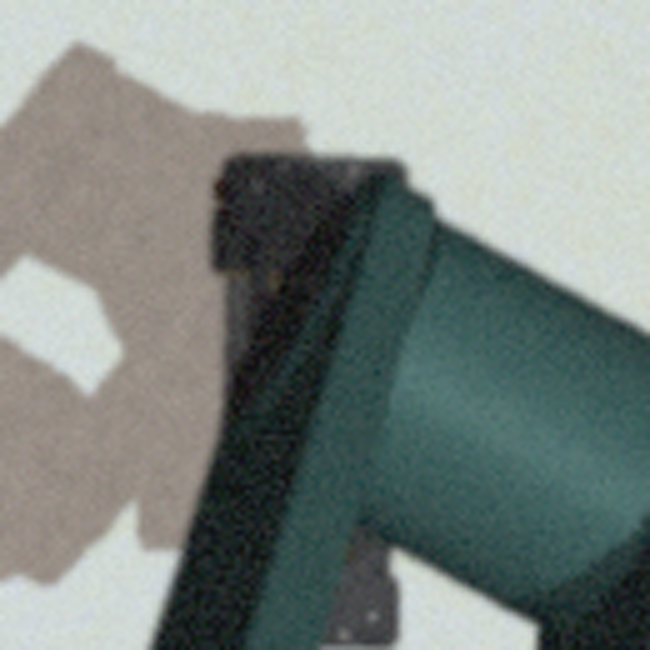

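The fingers straddle the flat leg (side crop, tips at (70,535) and (250,610)) and the jaws line up with the piece. I'll go down and close lightly.

>>> {"name": "move_arm", "arguments": {
  "deltas": [
    [[0,0,-0.005,0,0.0878],[0,0,-0.009,0,0.0878],[0,0,-0.009,0,0.07],[0,0,-0.009,0,0.06],[0,0,-0.009,0,0.055],[0,0,-0.009,0,0.052],[0,0,-0.009,0,0.05],[0,0,-0.009,0,0.048],[0,0,-0.009,0,0.045],[0,0,-0.009,0,0.045]]
  ],
  "force": 6
}}

```text
clock: 3.45
tool_pos: [498.2, -183.2, 183.7]
ee_rot: [[0.012, 1.0, 0.0], [1.0, -0.012, -0.0], [-0.0, 0.0, -1.0]]
contact_force: [0.6, 0.6, 1.9]
grip_width: 51.8
```

>>> {"name": "move_arm", "arguments": {
  "deltas": [
    [[0,-0.0003,0.003,0,0.045],[0,-0.001,0.006,0,0.045],[0,-0.0023,0.01,0,0.045],[0,-0.0035,0.013,0,0.045],[0,-0.005,0.0165,0,0.045],[0,-0.0072,0.0195,0,0.045],[0,-0.0072,0.0195,0,0.045]]
  ]
}}

```text
clock: 4.32
tool_pos: [498.1, -190.5, 203.4]
ee_rot: [[0.012, 1.0, 0.0], [1.0, -0.012, -0.0], [-0.0, 0.0, -1.0]]
contact_force: [-0.5, -0.4, -1.3]
grip_width: 51.7
```

```bash
python3 - <<'E'
from h import *
s=shot("side")
crop(s,380,150,130,110,6,"s2.png");S=manip.state();print(S["tool_pos"],S["contact_force"],S["grip_width"])
E
```

```text
[ 498.11163813 -190.45283111  203.29761687] [-0.34898591  0.1551658  -1.20928841] 51.84058564762279
```

View pics/s2.png

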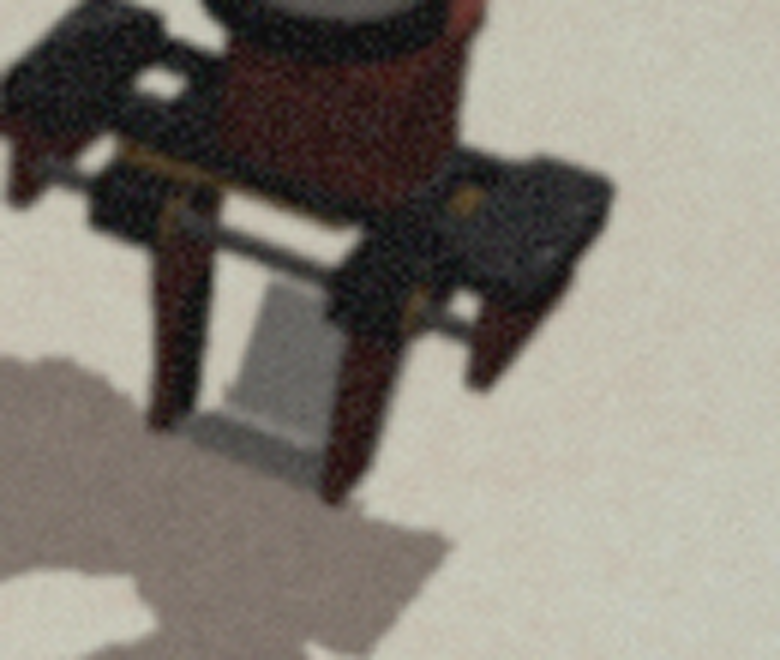

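The upright leg leans away, with its top at crop (270,280) and its foot at (230,405). The piece is pivoting as planned, so I'll go on to 45° and look again.

>>> {"name": "move_arm", "arguments": {
  "deltas": [
    [[0,-0.0022,0.0028,0,0.045],[0,-0.0046,0.0053,0,0.045],[0,-0.0073,0.0076,0,0.045],[0,-0.0073,0.0076,0,0.045]]
  ]
}}

```text
clock: 4.88
tool_pos: [498.1, -197.8, 211.0]
ee_rot: [[0.012, 1.0, 0.0], [1.0, -0.012, -0.0], [-0.0, 0.0, -1.0]]
contact_force: [0.0, 1.5, 1.5]
grip_width: 51.7
```

```bash
python3 - <<'E'
from h import *
s=shot("side")
crop(s,395,170,90,80,8,"s3.png");S=manip.state();print(S["tool_pos"],S["contact_force"],S["grip_width"])
for th in (40,45,50):
    c=np.array([498,-223.5,0]);a=np.radians(th)
    u=np.array([0,np.cos(a),np.sin(a)]);v=np.array([0,-np.sin(a),np.cos(a)]);e=np.array([1.,-.012,0])
    P=[c+26*e+50*v,c-26*e+50*v,c+26*e+6*u+50*v,c-26*e+6*u+50*v,c+26*e+6*(u+v),c-26*e+50*u,c+26*e+50*u]
    print(th,((proj("side",P)-[395,170]+.5)*8-.5).round().tolist())
E
```

```text
[ 498.11713014 -197.74103555  210.89373138] [-0.5863529   1.22627127  0.60355805] 51.842724236864406
40 [[250.0, 215.0], [441.0, 290.0], [244.0, 212.0], [436.0, 287.0], [177.0, 379.0], [313.0, 465.0], [117.0, 385.0]]
45 [[254.0, 218.0], [445.0, 293.0], [249.0, 213.0], [440.0, 288.0], [179.0, 378.0], [321.0, 448.0], [124.0, 368.0]]
50 [[258.0, 222.0], [448.0, 297.0], [253.0, 215.0], [444.0, 290.0], [180.0, 376.0], [328.0, 431.0], [131.0, 351.0]]
```

View pics/s3.png

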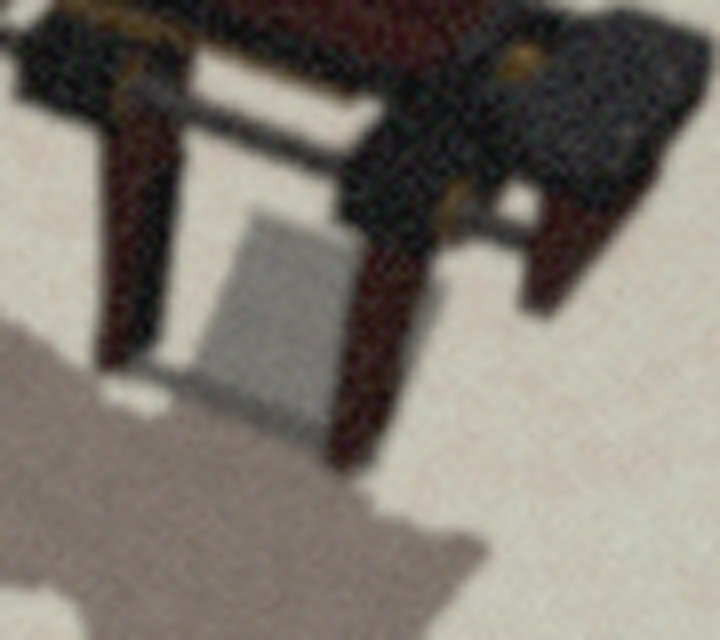

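The flat leg's free edge runs from (130,362) to (325,450) in the crop, where the 45° prediction is (124,368) to (321,448). It stands V up, so I'll tighten and lift.

>>> {"name": "move_arm", "arguments": {
  "deltas": [
    [[0,0,0,0,0.045],[0,0,0,0,0.045],[0,0,0.004,0,0.045],[0,0,0.015,0,0.045],[0,0,0.03,0,0.045],[0,0,0.05,0,0.045],[0,0,0.07,0,0.045],[0,0,0.07,0,0.045]]
  ],
  "force": 50
}}

```text
clock: 5.92
tool_pos: [498.9, -198.1, 283.0]
ee_rot: [[0.012, 1.0, 0.004], [1.0, -0.012, -0.002], [-0.002, 0.004, -1.0]]
contact_force: [0.1, 0.6, -2.9]
grip_width: 50.4
```

```bash
python3 - <<'E'
from h import *
s=shot("side")
crop(s,385,110,100,90,7,"s4.png");S=manip.state();print(S["tool_pos"],S["contact_force"],S["grip_width"])
E
```

```text
[ 498.3879143  -197.85012069  281.84567146] [-0.15323087  0.70569259 -3.10869568] 50.31810902333214
```

View pics/s4.png

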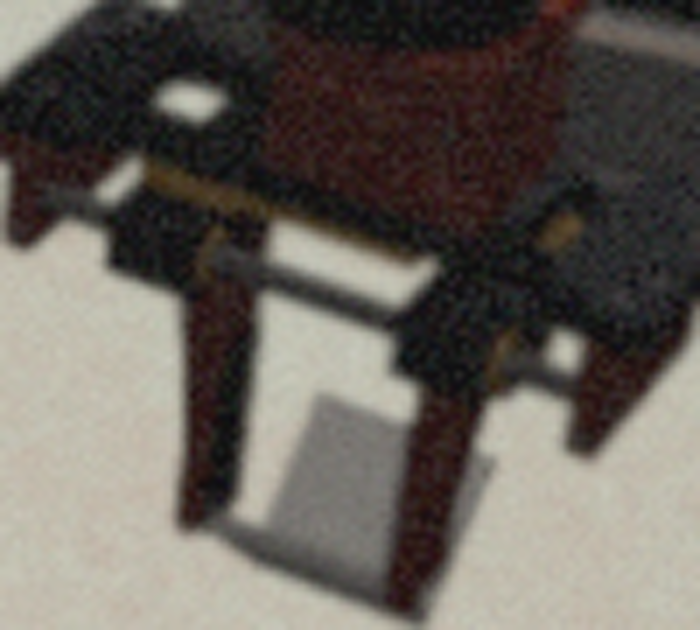

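```bash
cat >> h.py <<'E'
def vpred(tcp,yawdeg,th,L,dy=-25.5,dz=-180,piv=(40,4)):
    """piece points, pivot point at tcp+(0,0,dz)"""
    a=np.radians(th);w=np.radians(yawdeg)
    e=np.array([np.cos(w),np.sin(w),0]);n=np.array([-np.sin(w),np.cos(w),0]);k=np.array([0,0,1.])
    u=np.cos(a)*n+np.sin(a)*k;v=-np.sin(a)*n+np.cos(a)*k
    c=np.array(tcp)+dz*k-piv[0]*u-piv[1]*v;h=L/2
    return dict(corner=c,upr=[c+h*e+50*v,c-h*e+50*v],upri=[c+h*e+50*v+6*u,c-h*e+50*v+6*u],inner=[c+h*e+6*(u+v),c-h*e+6*(u+v)],flat=[c+h*e+50*u,c-h*e+50*u],out=[c+h*e,c-h*e])
E
python3 - <<'E'
from h import *
for th in (35,40,45,50):
    P=vpred([498.4,-197.9,281.9],-.7,th,52)
    print(th,P.pop("corner").round(1),{k:((proj("side",v)-[385,110]+.5)*7-.5).round().tolist() for k,v in P.items()})
E
```

```text
35 [ 498.  -228.4   75.7] {'upr': [[324.0, 374.0], [500.0, 438.0]], 'upri': [[318.0, 371.0], [494.0, 436.0]], 'inner': [[261.0, 526.0], [435.0, 593.0]], 'flat': [[201.0, 535.0], [381.0, 605.0]], 'out': [[260.0, 548.0], [433.0, 615.0]]}
40 [ 498.1 -226.    73.1] {'upr': [[324.0, 388.0], [498.0, 453.0]], 'upri': [[318.0, 384.0], [493.0, 449.0]], 'inner': [[257.0, 536.0], [431.0, 603.0]], 'flat': [[202.0, 532.0], [381.0, 602.0]], 'out': [[255.0, 560.0], [428.0, 627.0]]}
45 [ 498.1 -223.4   70.8] {'upr': [[323.0, 403.0], [497.0, 468.0]], 'upri': [[318.0, 397.0], [492.0, 462.0]], 'inner': [[253.0, 546.0], [427.0, 614.0]], 'flat': [[203.0, 529.0], [382.0, 598.0]], 'out': [[250.0, 572.0], [423.0, 639.0]]}
50 [ 498.1 -220.5   68.7] {'upr': [[321.0, 419.0], [494.0, 484.0]], 'upri': [[316.0, 412.0], [490.0, 477.0]], 'inner': [[249.0, 556.0], [423.0, 624.0]], 'flat': [[204.0, 525.0], [383.0, 595.0]], 'out': [[244.0, 583.0], [417.0, 651.0]]}
```

It's held at about 44°: the upright leg's top corners are at (320,393) and (490,457), between the 40° and 45° predictions. Now over to the cradle, raised and with the yaw turned to about -10°.

>>> {"name": "move_arm", "arguments": {
  "deltas": [
    [[0.0,0.01,0.015,0,0.045],[0.003,0.035,0.03,-1.2,0.045],[0.009,0.07,0.035,-2.5,0.045],[0.016,0.11,0.035,-4,0.045],[0.024,0.15,0.035,-5.6,0.045],[0.031,0.185,0.035,-7,0.045],[0.036,0.215,0.03,-8.2,0.045],[0.039,0.235,0.025,-9,0.045],[0.041,0.246,0.02,-9.3,0.045],[0.041,0.246,0.015,-9.3,0.045]]
  ]
}}

```text
clock: 7.22
tool_pos: [538.9, 49.0, 295.5]
ee_rot: [[0.172, 0.985, -0.0], [0.985, -0.172, -0.0], [-0.0, -0.0, -1.0]]
contact_force: [-0.5, 0.1, -3.6]
grip_width: 50.3
```

>>> {"name": "move_arm", "arguments": {
  "deltas": [
    [[0,0,0,0,0.045],[0,0,0,0,0.045]]
  ]
}}

```text
clock: 7.48
tool_pos: [539.1, 47.6, 295.8]
ee_rot: [[0.174, 0.985, -0.0], [0.985, -0.174, -0.0], [-0.0, -0.0, -1.0]]
contact_force: [0.2, -0.2, -2.9]
grip_width: 50.8
```

```bash
python3 - <<'E'
from h import *
s=shot("side");t=shot("top")
crop(s,280,180,130,145,5,"s5.png");crop(t,250,230,100,90,6,"t5.png");S=manip.state();print(S["tool_pos"],S["ee_rot"][:,1],S["contact_force"],S["grip_width"])
E
```

```text
[539.16658478  47.73612358 295.91368712] [ 9.84676446e-01 -1.74391108e-01  1.94036631e-04] [ 1.38513628  0.615127   -2.51518066] 50.42387058353008
```

View pics/s5.png

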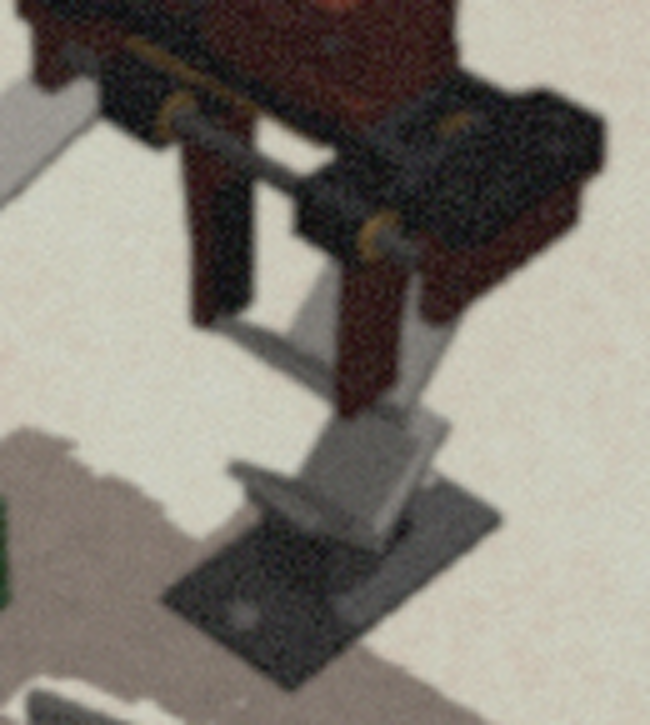

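View pics/t5.png

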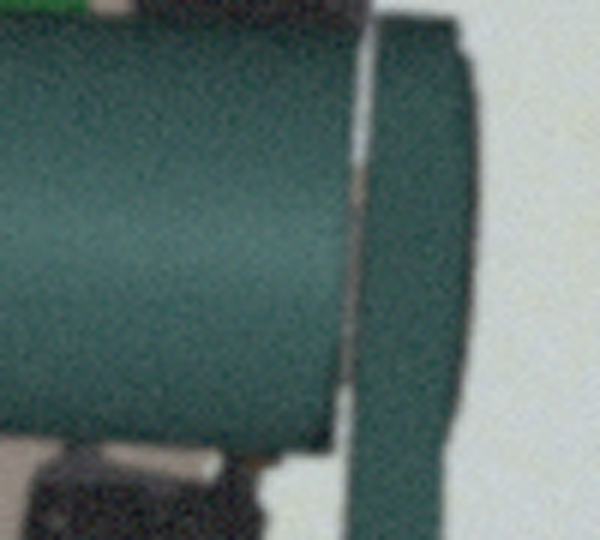

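The V hovers above the cradle, parallel to it (side view; the top view is blocked by the arm). Next, down to a few mm above home and another look.

>>> {"name": "move_arm", "arguments": {
  "deltas": [
    [[0,0,-0.012,0,0.045],[0,0,-0.025,0,0.045],[0,0,-0.036,0,0.045],[0,0,-0.044,0,0.045],[0,0,-0.049,0,0.045],[0,0,-0.05,0,0.045],[0,0,-0.05,0,0.045]]
  ]
}}

```text
clock: 8.45
tool_pos: [539.2, 48.4, 245.9]
ee_rot: [[0.173, 0.985, 0.0], [0.985, -0.173, 0.0], [0.0, 0.0, -1.0]]
contact_force: [0.1, 0.1, -2.8]
grip_width: 50.6
```

```bash
python3 - <<'E'
from h import *
s=shot("side")
crop(s,290,220,110,100,7,"s6.png");S=manip.state();print(S["tool_pos"],S["ee_rot"][:,1],S["contact_force"],S["grip_width"])
for th in (40,44,48):
    P=vpred(S["tool_pos"],-10,th,52)
    print(th,P.pop("corner").round(1),{k:((proj("side",v)-[290,220]+.5)*7-.5).round().tolist() for k,v in P.items()})
P=vpred([534.5,22.7,20],-10,45,40,dz=0,piv=(0,0))
print("first",P.pop("corner").round(1),{k:((proj("side",v)-[290,220]+.5)*7-.5).round().tolist() for k,v in P.items()})
E
```

```text
[539.26939888  48.36303896 246.01458969] [ 9.84846088e-01 -1.73429825e-01  5.28221365e-04] [-0.60013611  0.14373798 -2.95286985] 49.95119373347311
40 [534.4  20.7  37.2] {'upr': [[417.0, 172.0], [584.0, 274.0]], 'upri': [[405.0, 169.0], [572.0, 272.0]], 'inner': [[322.0, 331.0], [486.0, 436.0]], 'flat': [[215.0, 337.0], [382.0, 448.0]], 'out': [[324.0, 354.0], [486.0, 460.0]]}
44 [534.8  22.8  35.4] {'upr': [[418.0, 184.0], [584.0, 286.0]], 'upri': [[407.0, 180.0], [573.0, 282.0]], 'inner': [[318.0, 339.0], [481.0, 445.0]], 'flat': [[216.0, 335.0], [383.0, 445.0]], 'out': [[318.0, 364.0], [480.0, 470.0]]}
48 [535.1  24.9  33.6] {'upr': [[418.0, 197.0], [583.0, 299.0]], 'upri': [[408.0, 191.0], [574.0, 294.0]], 'inner': [[313.0, 348.0], [476.0, 454.0]], 'flat': [[217.0, 332.0], [384.0, 442.0]], 'out': [[311.0, 374.0], [474.0, 480.0]]}
first [534.5  22.7  20. ] {'upr': [[437.0, 244.0], [563.0, 322.0]], 'upri': [[426.0, 239.0], [553.0, 318.0]], 'inner': [[336.0, 397.0], [461.0, 478.0]], 'flat': [[237.0, 392.0], [364.0, 476.0]], 'out': [[336.0, 422.0], [459.0, 503.0]]}
```

View pics/s6.png

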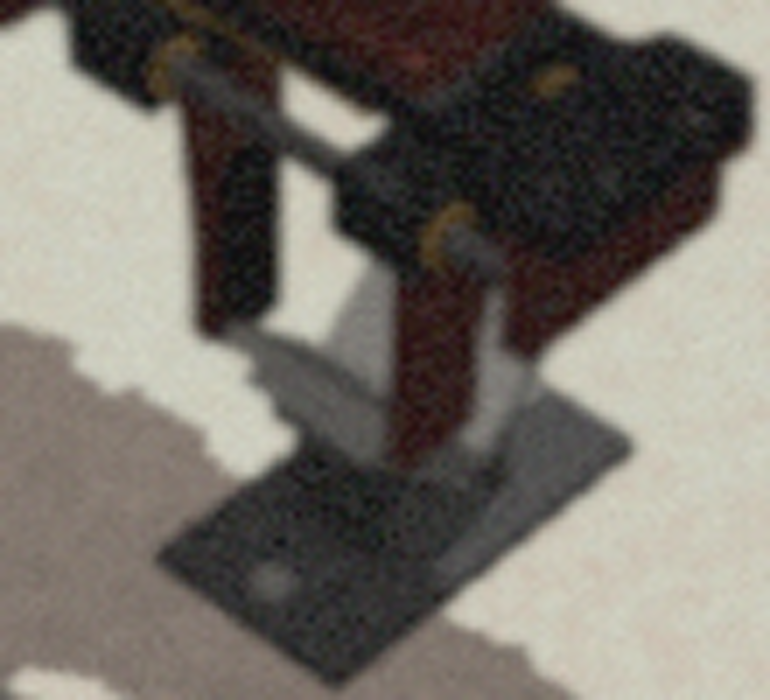

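Aligned a few mm above home. I'll lower slowly and watch the force, which reads -2.9 N in z hanging free.

>>> {"name": "move_arm", "arguments": {
  "deltas": [
    [[0,0,-0.001,0,0.045],[0,0,-0.002,0,0.045],[0,0,-0.003,0,0.045],[0,0,-0.004,0,0.045],[0,0,-0.004,0,0.045]]
  ],
  "force": 30
}}

```text
clock: 9.12
tool_pos: [539.6, 48.0, 243.3]
ee_rot: [[0.173, 0.985, 0.002], [0.985, -0.173, -0.001], [-0.001, 0.002, -1.0]]
contact_force: [-3.2, -2.7, 12.1]
grip_width: 50.9
```

Contact came a little early, with 12 N up. I'll ease off 1.5 mm and loosen the grip so the piece can settle itself into the V.

>>> {"name": "move_arm", "arguments": {
  "deltas": [
    [[0,0,0.001,0,0.045],[0,0,0.0015,0,0.045],[0,0,0.0015,0,0.045],[0,0,0.0015,0,0.045]]
  ],
  "force": 6
}}

```text
clock: 9.62
tool_pos: [539.5, 48.1, 243.4]
ee_rot: [[0.173, 0.985, 0.001], [0.985, -0.173, -0.001], [-0.0, 0.001, -1.0]]
contact_force: [1.2, -5.1, 1.2]
grip_width: 52.2
```

```bash
python3 - <<'E'
from h import *
s=shot("side")
crop(s,290,220,110,100,7,"s7.png");S=manip.state();print(S["tool_pos"],S["ee_rot"][:,1],S["contact_force"],S["grip_width"])
for L,c in((40,[534.5,22.7,20]),(52,[534.5,22.7,28.5])):
    P=vpred(c,-10,45,L,dz=0,piv=(0,0))
    print(L,P.pop("corner").round(1),{k:((proj("side",v)-[290,220]+.5)*7-.5).round().tolist() for k,v in P.items()})
E
```

```text
[539.51549762  48.08476371 243.40432049] [ 0.98486698 -0.173309    0.00101034] [ 1.33350127 -5.3302533   1.84400855] 51.94745504271572
40 [534.5  22.7  20. ] {'upr': [[437.0, 244.0], [563.0, 322.0]], 'upri': [[426.0, 239.0], [553.0, 318.0]], 'inner': [[336.0, 397.0], [461.0, 478.0]], 'flat': [[237.0, 392.0], [364.0, 476.0]], 'out': [[336.0, 422.0], [459.0, 503.0]]}
52 [534.5  22.7  28.5] {'upr': [[420.0, 206.0], [585.0, 308.0]], 'upri': [[409.0, 202.0], [574.0, 304.0]], 'inner': [[319.0, 360.0], [481.0, 466.0]], 'flat': [[219.0, 353.0], [385.0, 463.0]], 'out': [[318.0, 385.0], [480.0, 491.0]]}
```

View pics/s7.png

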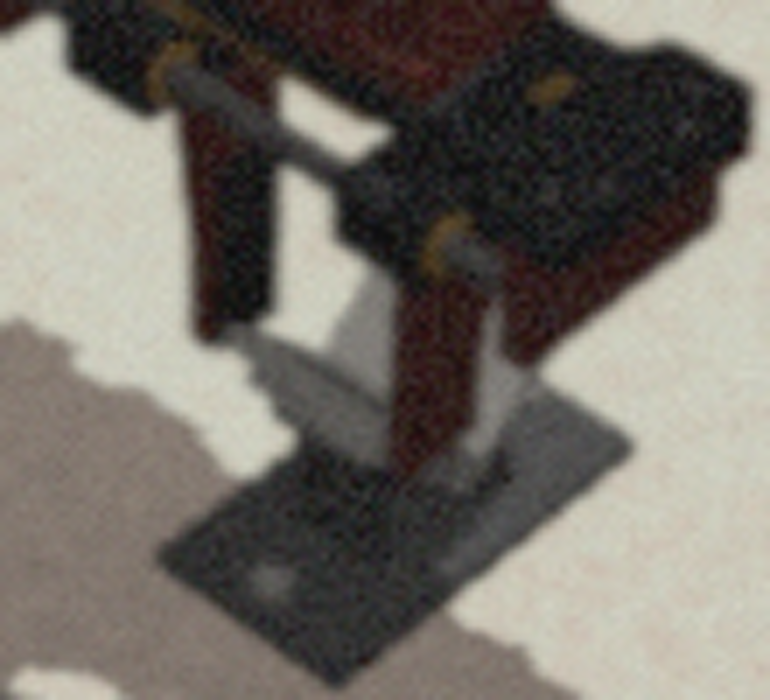

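Side load of -5 N in y: the piece sits slightly too far to +y, on the left leg. I'll shift to -y to relieve it, then ease down at the light grip.

>>> {"name": "move_arm", "arguments": {
  "deltas": [
    [[0,-0.0008,0,0,0.045],[0,-0.0015,0,0,0.045],[0,-0.0015,0,0,0.045]]
  ]
}}

```text
clock: 10.05
tool_pos: [538.6, 47.1, 242.8]
ee_rot: [[0.174, 0.985, -0.002], [0.985, -0.174, 0.001], [0.0, -0.002, -1.0]]
contact_force: [0.4, -1.0, -0.6]
grip_width: 51.8
```

```bash
python3 - <<'E'
from h import *
S=manip.state();print(S["tool_pos"],S["contact_force"],S["moment"])
E
```

```text
[538.58237986  47.10079376 242.83797044] [ 0.35169988 -0.98318503 -0.60077371] [-0.12164399 -0.14822811 -0.05167685]
```

>>> {"name": "move_arm", "arguments": {
  "deltas": [
    [[0,0,-0.0007,0,0.045],[0,0,-0.0014,0,0.045],[0,0,-0.002,0,0.045],[0,0,-0.002,0,0.045]]
  ]
}}

```text
clock: 10.55
tool_pos: [538.7, 46.9, 241.7]
ee_rot: [[0.173, 0.985, -0.001], [0.985, -0.173, 0.0], [-0.0, -0.001, -1.0]]
contact_force: [-3.5, -1.4, 7.9]
grip_width: 51.9
```

```bash
python3 - <<'E'
from h import *
s=shot("side")
crop(s,290,220,110,100,7,"s8.png")
S=manip.state();print(S["tool_pos"],S["contact_force"],S["moment"])
E
```

```text
[538.67900247  46.92934989 241.71263973] [-1.9456495  -0.70908419  7.23123541] [-0.14798234  0.50543758  0.00731488]
```

View pics/s8.png

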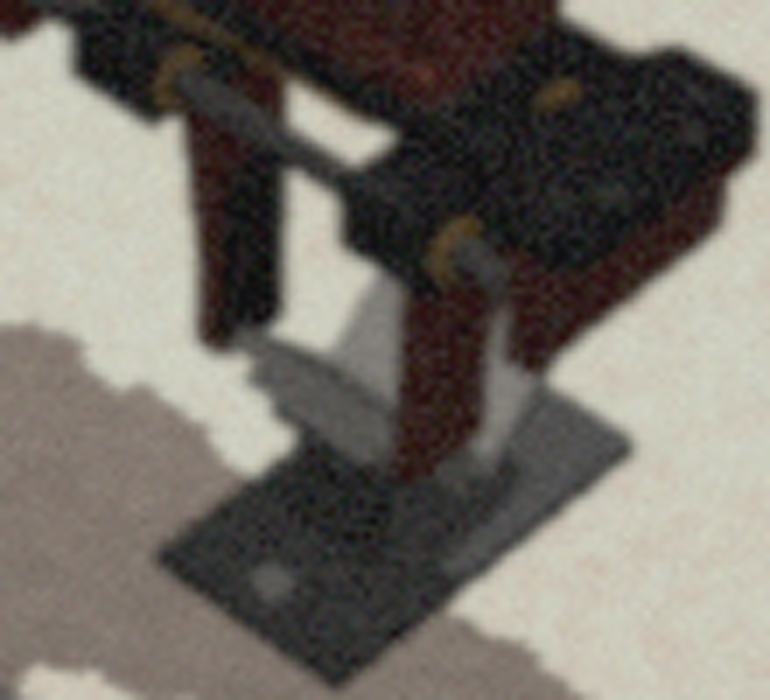

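>>> {"name": "move_arm", "arguments": {
  "deltas": [
    [[0,0,0.0007,0,0.045],[0,0,0.0012,0,0.045],[0,0,0.0012,0,0.045],[0,0,0.0012,0,0.045]]
  ],
  "force": 3
}}

```text
clock: 11.1
tool_pos: [538.8, 46.9, 242.2]
ee_rot: [[0.173, 0.985, -0.001], [0.985, -0.173, 0.0], [-0.0, -0.001, -1.0]]
contact_force: [-1.2, -0.9, -2.0]
grip_width: 52.0
```

```bash
python3 - <<'E'
from h import *
S=manip.state();print(S["tool_pos"],S["contact_force"],S["moment"],S["grip_width"])
E
```

```text
[538.84072759  46.89175869 242.15626401] [-1.19655823 -0.866312   -2.04439957] [-0.195181    0.11192314 -0.00392898] 52.01676386701954
```

>>> {"name": "move_arm", "arguments": {
  "deltas": [
    [[0,0,-0.0003,0,0.0525],[0,0,-0.0003,0,0.053],[0,0,-0.0003,0,0.055],[0,0,-0.0003,0,0.06],[0,0,-0.0003,0,0.07],[0,0,0,0,0.07],[0,0,0.02,0,0.07],[0,0,0.045,0,0.07],[0,0,0.08,0,0.07],[0,0,0.12,0,0.07]]
  ]
}}

```text
clock: 12.35
tool_pos: [538.7, 46.9, 363.1]
ee_rot: [[0.173, 0.985, -0.001], [0.985, -0.173, 0.0], [-0.0, -0.001, -1.0]]
contact_force: [1.1, -0.1, -0.6]
grip_width: 70.3
```

```bash
python3 - <<'E'
from h import *
s=shot("side")
crop(s,290,220,110,100,7,"s9.png")
S=manip.state();print(S["tool_pos"],S["contact_force"],S["moment"])
E
```

```text
[540.55279777  46.86604161 368.49034026] [1.45538917 0.29406281 2.88600564] [-0.02689412 -0.13264701 -0.07645356]
```

View pics/s9.png

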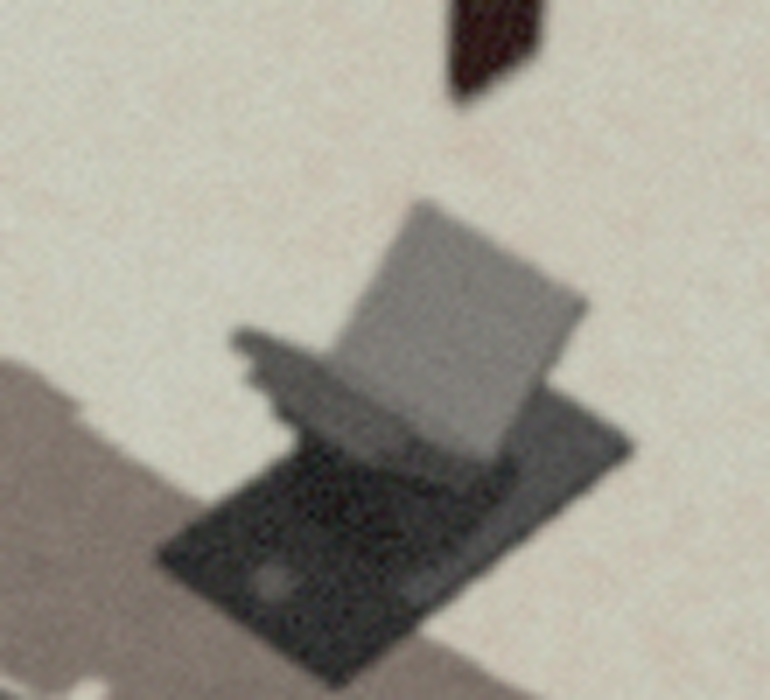

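The short piece appears nested, V up (leg tops at (425,200) and (585,300)). I'll move over to the long angle and check the nest from above on the way.

>>> {"name": "move_arm", "arguments": {
  "deltas": [
    [[-0.003,0.02,0,2.5,0.0878],[-0.006,0.05,0,6,0.0878],[-0.01,0.09,0,11,0.0878],[-0.013,0.12,-0.01,15,0.0878],[-0.0155,0.14,-0.03,17.5,0.0878],[-0.0157,0.1477,-0.06,18,0.0878],[-0.0157,0.1477,-0.09,18,0.0878],[-0.0157,0.1477,-0.09,18,0.0878]]
  ],
  "force": 6
}}

```text
clock: 13.4
tool_pos: [520.9, 195.2, 269.1]
ee_rot: [[-0.141, 0.99, -0.008], [0.99, 0.141, -0.002], [-0.0, -0.008, -1.0]]
contact_force: [0.7, -0.6, -0.3]
grip_width: 88.0
```

```bash
python3 - <<'E'
from h import *
s=shot("side");t=shot("top")
crop(s,260,200,140,120,5,"s10.png");crop(t,250,240,100,80,7,"t10.png")
S=manip.state();print(S["tool_pos"],S["ee_rot"][:,1],S["contact_force"])
E
```

```text
[522.77754382 195.0504437  271.917175  ] [ 0.99009144  0.14040893 -0.00206925] [ 0.4561358  -0.05635927  0.37153706]
```

View pics/s10.png

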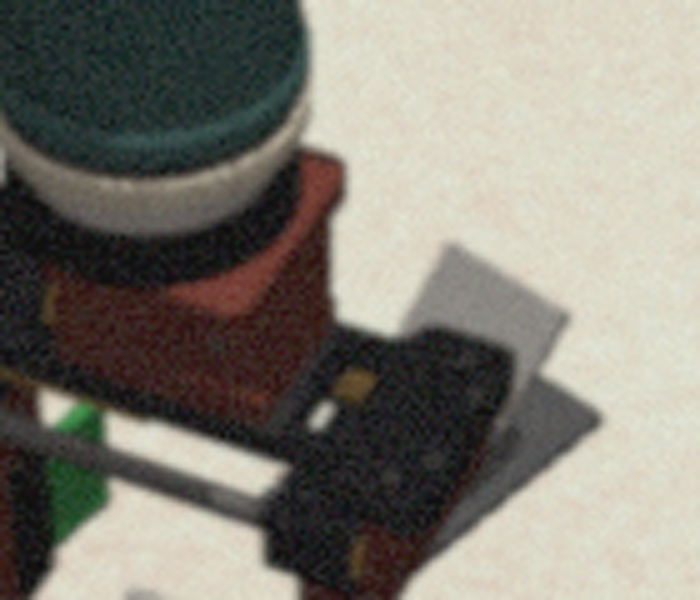

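View pics/t10.png

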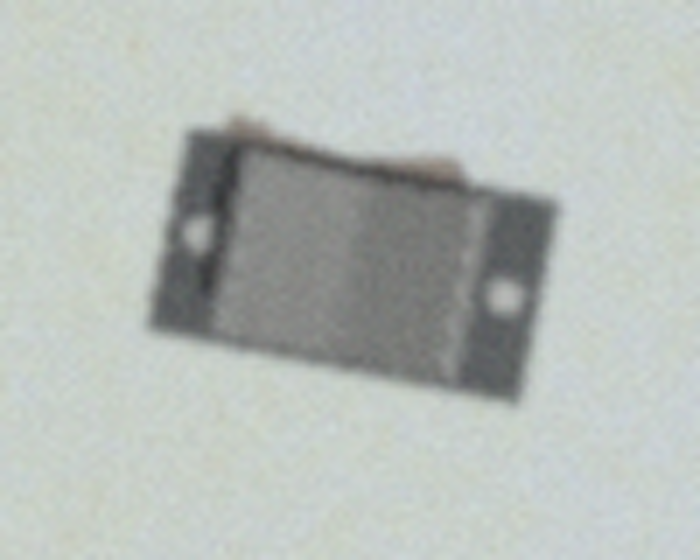

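```bash
python3 - <<'E'
from h import *
f=lambda p:(np.array(p,float)+.5)/7-.5+[250,240]
np.set_printoptions(precision=1,suppress=True)
w=plane("top",f([(240,148),(490,188),(463,388),(213,335)]),66)   # leg edges mid ~28.5+37.5
print(w[:,:2].tolist()); print("center",w.mean(0)); 
for a,b in((3,0),(2,1),(1,0),(2,3)): d=w[b]-w[a];print(np.linalg.norm(d),np.degrees(np.arctan2(d[1],d[0])))
b=plane("top",f([(190,128),(560,203),(520,402),(150,328)]),6);print("base",b.mean(0))
for L,c in((40,[534.5,22.7,20]),(52,[534.5,22.7,28.5])):
  for n,o,k in(("top",[250,240],7),):
    P=vpred(c,-10,45,L,dz=0,piv=(0,0));P.pop("corner")
    print(n,L,{q:((proj(n,v)-o+.5)*k-.5).round().tolist() for q,v in P.items()})
P=vpred([534.5,22.7,28.5],-10,45,52,dz=0,piv=(0,0));P.pop("corner")
print({q:((proj("side",v)-[290,220]+.5)*7-.5).round().tolist() for q,v in P.items()})
E
```

```text
[[565.3818107301327, 54.89739292651618], [555.8414929280723, -14.25797484226367], [500.7977171640815, -7.937097633410991], [513.8259566248233, 61.0491122797287]]
center [534.   23.4  66. ]
51.921573007071245 -6.8044442806462975
55.40551181106345 -6.550788989555179
69.8103327237416 82.14534812492943
70.2056420925427 79.30548533807722
base [534.7  23.2   6. ]
top 40 {'upr': [[493.0, 217.0], [466.0, 359.0]], 'upri': [[479.0, 214.0], [451.0, 356.0]], 'inner': [[369.0, 196.0], [342.0, 334.0]], 'flat': [[244.0, 168.0], [216.0, 309.0]], 'out': [[370.0, 197.0], [342.0, 334.0]]}
top 52 {'upr': [[498.0, 195.0], [462.0, 381.0]], 'upri': [[484.0, 192.0], [447.0, 378.0]], 'inner': [[373.0, 174.0], [337.0, 355.0]], 'flat': [[247.0, 145.0], [210.0, 330.0]], 'out': [[374.0, 175.0], [338.0, 355.0]]}
{'upr': [[420.0, 206.0], [585.0, 308.0]], 'upri': [[409.0, 202.0], [574.0, 304.0]], 'inner': [[319.0, 360.0], [481.0, 466.0]], 'flat': [[219.0, 353.0], [385.0, 463.0]], 'out': [[318.0, 385.0], [480.0, 491.0]]}
```

```bash
cat >> h.py <<'E'
def avg(n,k=8): return np.mean([cams.read_camera(n).astype(float) for _ in range(k)],0)
E
python3 - <<'E'
from h import *
t=avg("top");np.save("t11.npy",t)
crop(t.clip(0,255).astype(np.uint8),262,250,75,60,10,"t11.png")
g=t.mean(2)[250:310,262:337];np.set_printoptions(linewidth=250)
for r in (22,30,38): print(r,g[r,5:72].astype(int))
E
```

```text
22 [128 127 127 126 126 120  98  73  67  84 100 103  94  71  53  58  71  85  88  87  85  85  86  86  87  86  86  85  85  86  85  86  85  85  81  78  76  75  75  74  75  75  75  76  75  75  75  74  75  80  86  85  73  63  58  60  59  59  60  59  61  76
 106 123 127 128 127]
30 [126 126 127 125 114  89  68  59  58  58  56  48  40  49  68  84  87  85  84  85  85  85  86  86  84  84  84  85  85  84  84  83  79  76  76  75  74  75  74  75  75  75  75  76  74  74  76  78  85  85  79  70  72  85  94  94  89  75  66  71  94 115
 125 127 127 128 128]
38 [127 128 127 125 123 118 113 111 107 104  97  91  84  81  81  80  78  75  75  78  82  82  82  81  81  82  84  84  84  81  79  79  78  77  75  76  76  75  75  75  76  75  74  75  76  77  76  83  84  73  63  60  59  60  61  61  60  63  80 106 124 128
 127 127 128 127 126]
```

View pics/t11.png

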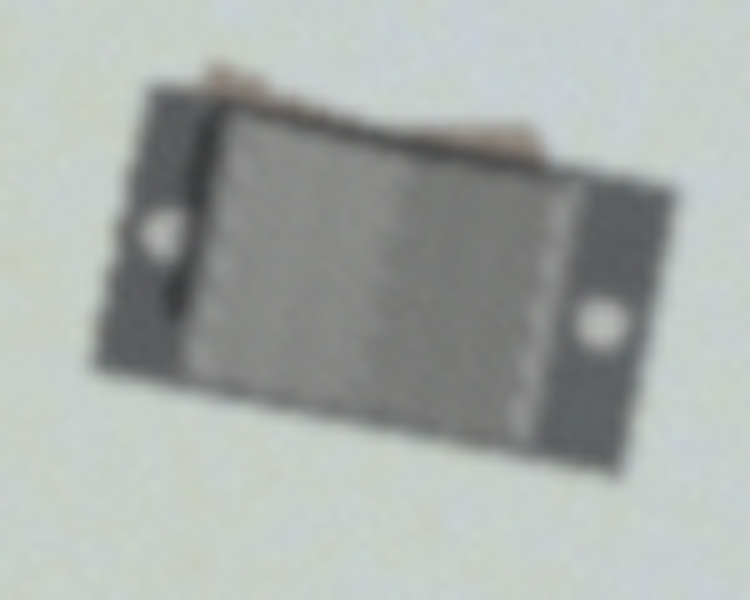

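```bash
python3 - <<'E'
from h import *
g=cv2.GaussianBlur(np.load("t11.npy").mean(2),(0,0),.7)
def cross(row,c0,c1,up):
    s=g[row,c0:c1+1];d=np.diff(s)*(1 if up else -1);i=int(np.argmax(d))
    j=np.arange(max(i-2,0),min(i+3,len(d)));w=np.clip(d[j],0,None);return c0+(j*w).sum()/w.sum()+.5
def line(name,rows,cfun,up,z,hw=4):
    p=[(cross(r,int(cfun(r))-hw,int(cfun(r))+hw+1,up),r) for r in rows]
    w=plane("top",p,z);d=np.polyfit(w[:,0],w[:,1],1);res=w[:,1]-np.polyval(d,w[:,0]);ok=abs(res)<1.5
    d=np.polyfit(w[ok,0],w[ok,1],1);print(name,"ang",np.degrees(np.arctan(d[0])).round(2),"y@534.5",np.polyval(d,534.5).round(2),"n",ok.sum())
lin=lambda a,b:(lambda r:a[0]+(r-a[1])*(b[0]-a[0])/(b[1]-a[1]))
o=lambda x,y:(262+x/10,250+y/10)
line("left edge(shadow)",range(264,286),lin(o(228,108),o(190,372)),True,64)
line("right edge",range(270,293),lin(o(578,182),o(535,445)),False,64)
line("valley",range(268,290),lin(o(402,150),o(368,420)),False,37)
line("base left",range(262,285),lin(o(150,88),o(98,372)),False,6)
line("base right",range(271,295),lin(o(678,190),o(620,475)),True,6)
def crossv(col,r0,r1,up):
    s=g[r0:r1+1,col];d=np.diff(s)*(1 if up else -1);i=int(np.argmax(d))
    j=np.arange(max(i-2,0),min(i+3,len(d)));w=np.clip(d[j],0,None);return r0+(j*w).sum()/w.sum()+.5
def linev(name,cols,rf,up,hw=3):
    p=[(c,crossv(c,int(rf(c))-hw,int(rf(c))+hw+1,up)) for c in cols];q=np.polyfit([a for a,b in p],[b for a,b in p],1);print(name,"slope",np.degrees(np.arctan(q[0])).round(2),"row@298",np.polyval(q,298).round(2),np.round([b-np.polyval(q,a) for a,b in p],1))
E
```

```text
left edge(shadow) ang -9.94 y@534.5 58.4 n 22
right edge ang -10.2 y@534.5 -11.88 n 23
valley ang -10.25 y@534.5 24.05 n 21
base left ang -10.36 y@534.5 79.8 n 23
base right ang -10.26 y@534.5 -32.16 n 24
```

The short piece is nested with yaw -10.1° against the base's -10.3°, and its leg edges lie symmetric about the base. For the end overhangs I'll clear the side view and measure with averaged frames.

>>> {"name": "move_arm", "arguments": {
  "deltas": [
    [[0.03,0.01,0,0,0.0878],[0.07,0.02,0,0,0.0878],[0.09,0.03,0,0,0.0878],[0.09,0.03,0,0,0.0878]]
  ]
}}

```text
clock: 14.4
tool_pos: [614.6, 224.9, 272.6]
ee_rot: [[-0.139, 0.99, 0.002], [0.99, 0.139, 0.0], [0.0, 0.002, -1.0]]
contact_force: [0.3, -0.4, 0.8]
grip_width: 88.1
```

```bash
python3 - <<'E'
from h import *
s=avg("side",8);np.save("s12.npy",s)
crop(s.clip(0,255).astype(np.uint8),318,240,64,56,12,"s12.png")
E
```

```text
(no output)
```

View pics/s12.png

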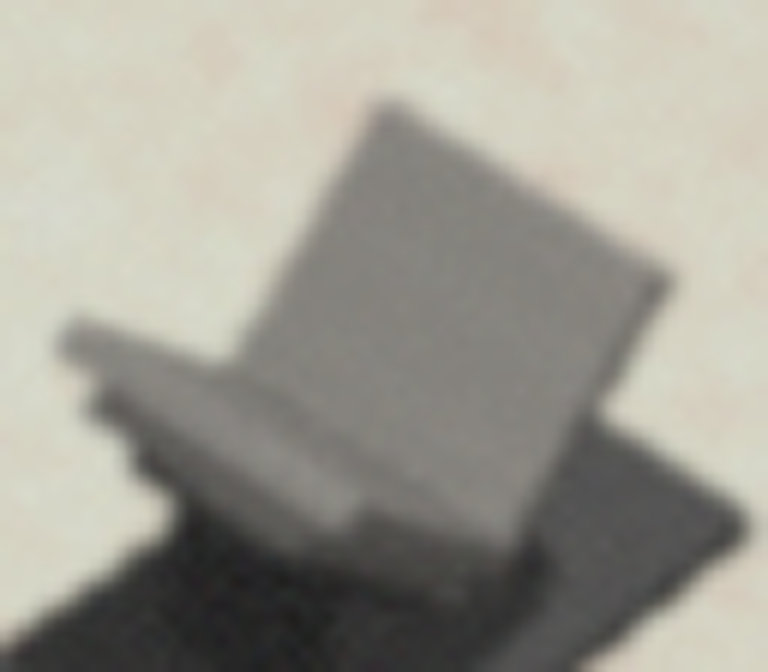

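```bash
python3 - <<'E'
from h import *
for off in (0,):
  for L,c in((28,20-5.66),(40,20),(52,28.5)):
    P=vpred([534.5,23.3,c],-10.2,45,L,dz=0,piv=(0,0));P.pop("corner")
    print(L,{q:((proj("side",v)-[318,240]+.5)*12-.5).round().tolist() for q,v in P.items()})
a=proj("side",[[534.5,23,40],[535.5,23-.18,40]]);print("px per mm along axis x12",(a[1]-a[0])*12)
E
```

```text
28 {'upr': [[443.0, 230.0], [593.0, 325.0]], 'upri': [[424.0, 223.0], [575.0, 318.0]], 'inner': [[269.0, 492.0], [418.0, 590.0]], 'flat': [[100.0, 484.0], [251.0, 586.0]], 'out': [[268.0, 534.0], [415.0, 633.0]]}
40 {'upr': [[413.0, 181.0], [628.0, 316.0]], 'upri': [[394.0, 173.0], [610.0, 309.0]], 'inner': [[239.0, 443.0], [452.0, 583.0]], 'flat': [[68.0, 433.0], [285.0, 579.0]], 'out': [[238.0, 485.0], [449.0, 626.0]]}
52 {'upr': [[383.0, 116.0], [665.0, 292.0]], 'upri': [[364.0, 109.0], [647.0, 285.0]], 'inner': [[209.0, 379.0], [487.0, 562.0]], 'flat': [[37.0, 367.0], [321.0, 557.0]], 'out': [[208.0, 422.0], [484.0, 605.0]]}
px per mm along axis x12 [-5.43732363 -3.56254518]
```

The far tips of the nested left legs sit at (60,345) for the short and (90,405) for the first. Both differ from prediction by the same amount, so the short is centred within about 1 mm. On to the long angle.

>>> {"name": "move_arm", "arguments": {
  "deltas": [
    [[-0.03,-0.01,0,0,0.0878],[-0.06,-0.02,0,0,0.0878],[-0.085,-0.028,0,0,0.0878],[-0.09,-0.03,-0.02,0,0.0878],[-0.09,-0.03,-0.045,0,0.0878],[-0.09,-0.03,-0.065,0,0.0878],[-0.09,-0.03,-0.075,0,0.0878],[-0.09,-0.03,-0.078,0,0.0878],[-0.09,-0.03,-0.078,0,0.0878]]
  ]
}}

```text
clock: 15.92
tool_pos: [523.6, 194.6, 194.8]
ee_rot: [[-0.139, 0.99, 0.0], [0.99, 0.139, 0.0], [0.0, 0.0, -1.0]]
contact_force: [0.1, -0.0, -0.6]
grip_width: 87.7
```

```bash
python3 - <<'E'
from h import *
s=shot("side")
crop(s,240,250,120,130,5,"s13.png");S=manip.state();print(S["tool_pos"],S["ee_rot"][:,1],S["contact_force"])
E
```

```text
[523.70269389 194.64968881 194.97841669] [9.90240068e-01 1.39369346e-01 8.90115023e-04] [-0.01898214 -0.27576708 -0.18745943]
```

View pics/s13.png

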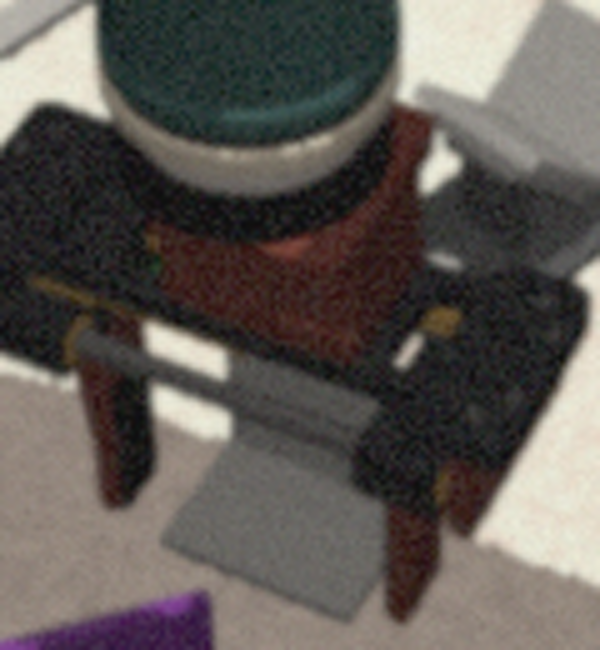

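The jaws straddle the long piece and run parallel to it, with the purple one clear. Going down to close.

>>> {"name": "move_arm", "arguments": {
  "deltas": [
    [[0,0,-0.006,0,0.0878],[0,0,-0.0107,0,0.0878],[0,0,-0.0107,0,0.08],[0,0,-0.0107,0,0.074],[0,0,-0.0107,0,0.07],[0,0,-0.0107,0,0.067],[0,0,-0.0107,0,0.064],[0,0,-0.0107,0,0.06],[0,0,-0.0107,0,0.06],[0,0,-0.0107,0,0.06]]
  ],
  "force": 7
}}

```text
clock: 17.23
tool_pos: [523.6, 194.6, 183.8]
ee_rot: [[-0.139, 0.99, 0.001], [0.99, 0.139, 0.0], [0.0, 0.001, -1.0]]
contact_force: [1.5, 0.9, 0.4]
grip_width: 65.8
```

>>> {"name": "move_arm", "arguments": {
  "deltas": [
    [[0,-0.0003,0.003,0,0.06],[0.0001,-0.001,0.006,0,0.06],[0.0003,-0.0023,0.01,0,0.06],[0.0005,-0.0035,0.013,0,0.06],[0.0007,-0.005,0.0165,0,0.06],[0.001,-0.0072,0.0195,0,0.06],[0.0013,-0.0094,0.0223,0,0.06],[0.0016,-0.0118,0.0248,0,0.06],[0.002,-0.0144,0.0273,0,0.06],[0.002,-0.0144,0.0273,0,0.06]]
  ]
}}

```text
clock: 18.48
tool_pos: [525.5, 180.0, 211.3]
ee_rot: [[-0.139, 0.99, 0.0], [0.99, 0.139, 0.0], [0.0, 0.0, -1.0]]
contact_force: [-0.9, 1.8, 1.3]
grip_width: 65.6
```

```bash
python3 - <<'E'
from h import *
s=shot("side")
crop(s,250,270,110,100,7,"s14.png");S=manip.state();print(S["tool_pos"],S["contact_force"],S["grip_width"])
for th in (35,40,45,50):
    P=vpred(S["tool_pos"],8,th,66)
    print(th,P.pop("corner").round(1),{k:((proj("side",v)-[250,270]+.5)*7-.5).round().tolist() for k,v in P.items()})
E
```

```text
[525.53004432 180.13621142 211.24174734] [-0.7974358   1.48304584 -0.00775623] 65.99370368435734
35 [529.8 150.    5. ] {'upr': [[319.0, 247.0], [585.0, 342.0]], 'upri': [[308.0, 251.0], [576.0, 347.0]], 'inner': [[261.0, 433.0], [525.0, 531.0]], 'flat': [[174.0, 496.0], [447.0, 601.0]], 'out': [[266.0, 452.0], [528.0, 550.0]]}
40 [529.4 152.3   2.5] {'upr': [[321.0, 259.0], [586.0, 354.0]], 'upri': [[312.0, 261.0], [578.0, 357.0]], 'inner': [[258.0, 445.0], [522.0, 544.0]], 'flat': [[174.0, 493.0], [447.0, 598.0]], 'out': [[261.0, 466.0], [523.0, 565.0]]}
45 [5.291e+02 1.549e+02 1.000e-01] {'upr': [[323.0, 273.0], [587.0, 368.0]], 'upri': [[314.0, 273.0], [579.0, 369.0]], 'inner': [[255.0, 457.0], [518.0, 556.0]], 'flat': [[175.0, 489.0], [448.0, 594.0]], 'out': [[256.0, 481.0], [518.0, 580.0]]}
50 [528.7 157.7  -2. ] {'upr': [[324.0, 289.0], [587.0, 384.0]], 'upri': [[316.0, 286.0], [580.0, 382.0]], 'inner': [[251.0, 469.0], [514.0, 569.0]], 'flat': [[175.0, 486.0], [449.0, 590.0]], 'out': [[251.0, 495.0], [512.0, 595.0]]}
```

View pics/s14.png

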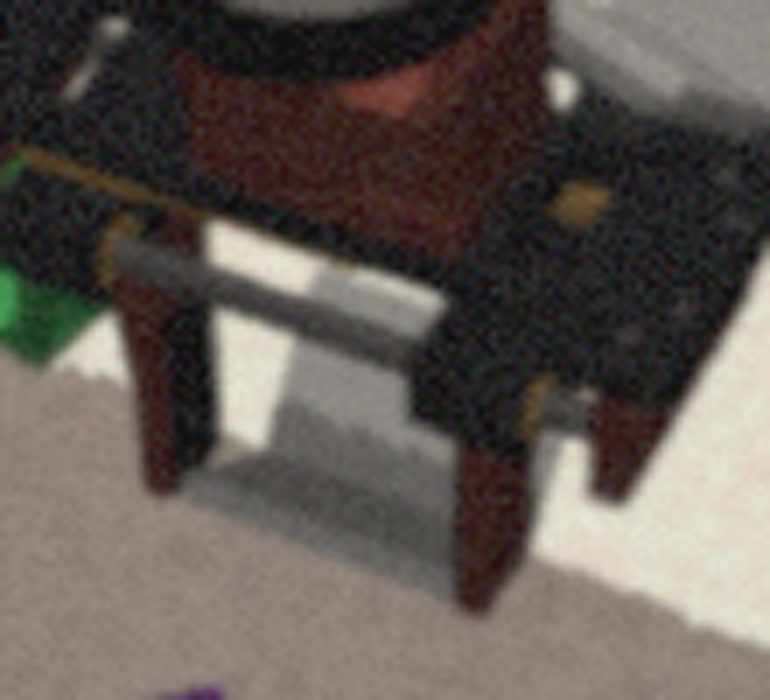

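The upright leg's top corner is at (320,261). Allowing for the camera's known -9 px bias here, that's about 45°. Tighten and lift.

>>> {"name": "move_arm", "arguments": {
  "deltas": [
    [[0,0,0,0,0.06],[0,0,0,0,0.06],[0,0,0.004,0,0.06],[0,0,0.015,0,0.06],[0,0,0.035,0,0.06],[0,0,0.06,0,0.06],[0,0,0.085,0,0.06],[0,0,0.1,0,0.06],[0,0,0.1,0,0.06],[0,0,0.1,0,0.06]]
  ],
  "force": 55
}}

```text
clock: 19.77
tool_pos: [525.0, 180.0, 310.3]
ee_rot: [[-0.139, 0.99, -0.001], [0.99, 0.139, -0.0], [-0.0, -0.001, -1.0]]
contact_force: [-0.1, 0.4, -2.8]
grip_width: 64.4
```

```bash
python3 - <<'E'
from h import *
s=shot("side")
crop(s,240,190,120,110,6,"s15.png");S=manip.state();print(S["tool_pos"],S["contact_force"],S["grip_width"])
for th in (35,40,45,50):
    P=vpred(S["tool_pos"],8,th,66)
    print(th,P.pop("corner").round(1),{k:((proj("side",v)-[240,190]+.5)*6-.5).round().tolist() for k,v in P.items()})
E
```

```text
[524.87043946 180.00272629 310.04856449] [-0.4071973  -0.04190052 -2.28730485] 64.10698113222819
35 [529.1 149.8 103.8] {'upr': [[326.0, 417.0], [571.0, 499.0]], 'upri': [[316.0, 419.0], [563.0, 502.0]], 'inner': [[273.0, 590.0], [516.0, 676.0]], 'flat': [[191.0, 637.0], [444.0, 728.0]], 'out': [[277.0, 610.0], [519.0, 695.0]]}
40 [528.8 152.2 101.3] {'upr': [[328.0, 430.0], [573.0, 512.0]], 'upri': [[319.0, 430.0], [565.0, 513.0]], 'inner': [[270.0, 601.0], [513.0, 687.0]], 'flat': [[192.0, 634.0], [444.0, 725.0]], 'out': [[273.0, 623.0], [514.0, 709.0]]}
45 [528.4 154.8  98.9] {'upr': [[330.0, 444.0], [573.0, 526.0]], 'upri': [[322.0, 442.0], [566.0, 525.0]], 'inner': [[267.0, 613.0], [510.0, 699.0]], 'flat': [[192.0, 631.0], [445.0, 721.0]], 'out': [[268.0, 637.0], [509.0, 723.0]]}
50 [528.  157.6  96.8] {'upr': [[331.0, 460.0], [573.0, 541.0]], 'upri': [[323.0, 456.0], [567.0, 538.0]], 'inner': [[263.0, 624.0], [506.0, 711.0]], 'flat': [[193.0, 627.0], [446.0, 718.0]], 'out': [[263.0, 650.0], [504.0, 736.0]]}
```

View pics/s15.png

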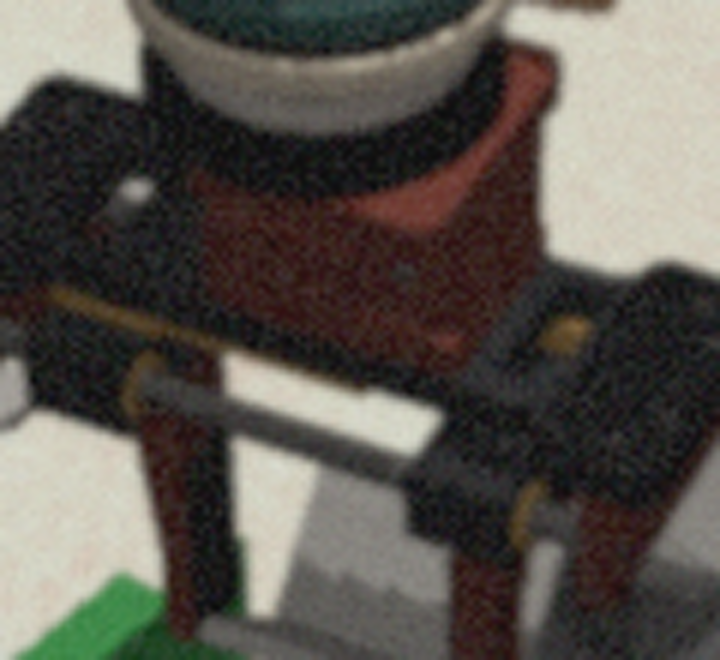

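The grip holds, with the leg lifted and its attitude unchanged. Carrying it over the cradle.

>>> {"name": "move_arm", "arguments": {
  "deltas": [
    [[0.001,-0.008,0,-1,0.06],[0.003,-0.026,0,-3.6,0.06],[0.005,-0.05,0,-7,0.06],[0.008,-0.075,0,-10.4,0.06],[0.011,-0.1,0,-13.8,0.06],[0.013,-0.12,0,-16.5,0.06],[0.0137,-0.13,0,-17.9,0.06],[0.0137,-0.1327,-0.005,-18.2,0.06],[0.0137,-0.1327,-0.01,-18.2,0.06],[0.0137,-0.1327,-0.01,-18.2,0.06]]
  ]
}}

```text
clock: 21.08
tool_pos: [538.7, 48.1, 300.3]
ee_rot: [[0.176, 0.984, -0.002], [0.984, -0.176, 0.0], [0.0, -0.002, -1.0]]
contact_force: [0.2, -0.7, -2.9]
grip_width: 64.0
```

```bash
python3 - <<'E'
from h import *
s=shot("side")
crop(s,290,170,110,130,6,"s16.png");S=manip.state();print(S["tool_pos"],S["ee_rot"][:,1],S["contact_force"],S["grip_width"])
for th in (35,40,45,50):
    P=vpred(S["tool_pos"],-10.2,th,66)
    print(th,P.pop("corner").round(1),{k:((proj("side",v)-[290,170]+.5)*6-.5).round().tolist() for k,v in P.items()})
E
```

```text
[538.8080089   48.06275752 300.6015973 ] [ 0.98440341 -0.17592238 -0.00111735] [ 1.03910415 -0.4252719  -4.21573133] 64.3882617414793
35 [533.4  18.1  94.4] {'upr': [[346.0, 272.0], [534.0, 383.0]], 'upri': [[335.0, 270.0], [523.0, 381.0]], 'inner': [[268.0, 416.0], [453.0, 531.0]], 'flat': [[167.0, 428.0], [355.0, 548.0]], 'out': [[271.0, 436.0], [455.0, 551.0]]}
40 [533.8  20.4  91.8] {'upr': [[348.0, 285.0], [536.0, 396.0]], 'upri': [[337.0, 282.0], [525.0, 393.0]], 'inner': [[264.0, 425.0], [448.0, 541.0]], 'flat': [[168.0, 425.0], [356.0, 545.0]], 'out': [[265.0, 447.0], [448.0, 563.0]]}
45 [534.3  23.   89.5] {'upr': [[349.0, 299.0], [536.0, 410.0]], 'upri': [[339.0, 294.0], [527.0, 405.0]], 'inner': [[259.0, 435.0], [443.0, 550.0]], 'flat': [[169.0, 422.0], [357.0, 542.0]], 'out': [[259.0, 458.0], [441.0, 574.0]]}
50 [534.8  25.8  87.4] {'upr': [[349.0, 314.0], [535.0, 425.0]], 'upri': [[340.0, 308.0], [527.0, 419.0]], 'inner': [[254.0, 445.0], [438.0, 560.0]], 'flat': [[170.0, 419.0], [358.0, 539.0]], 'out': [[251.0, 469.0], [434.0, 585.0]]}
```

View pics/s16.png

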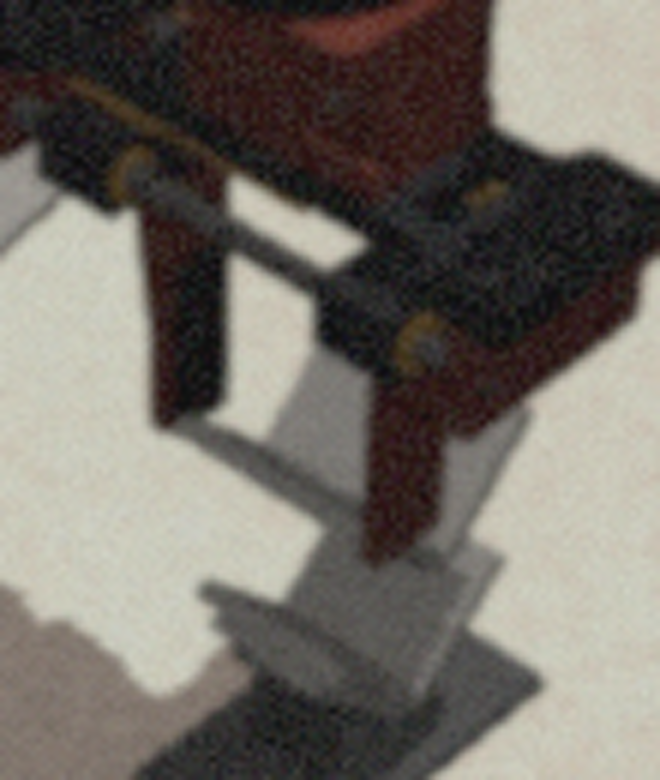

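The long V is centred and parallel above the stack (near top corner at (530,407), predicted (536,410) for 45°). Lowering to just above home.

>>> {"name": "move_arm", "arguments": {
  "deltas": [
    [[0,0,-0.01,0,0.06],[0,0,-0.02,0,0.06],[0,0,-0.03,0,0.06],[0,0,-0.038,0,0.06],[0,0,-0.043,0,0.06],[0,0,-0.046,0,0.06],[0,0,-0.046,0,0.06],[0,0,-0.046,0,0.06]]
  ]
}}

```text
clock: 22.12
tool_pos: [539.3, 47.5, 255.3]
ee_rot: [[0.177, 0.984, 0.001], [0.984, -0.177, 0.0], [0.0, 0.001, -1.0]]
contact_force: [-0.6, -0.0, -3.2]
grip_width: 64.0
```

```bash
python3 - <<'E'
from h import *
s=shot("side")
crop(s,290,220,110,100,7,"s17.png");S=manip.state();print(S["tool_pos"],S["contact_force"],S["moment"],S["grip_width"])
E
```

```text
[539.24087581  47.43011036 255.3234023 ] [-0.00898105  1.19532976 -3.71308415] [ 0.04411806 -0.07092021  0.00591273] 64.3948315889499
```

View pics/s17.png

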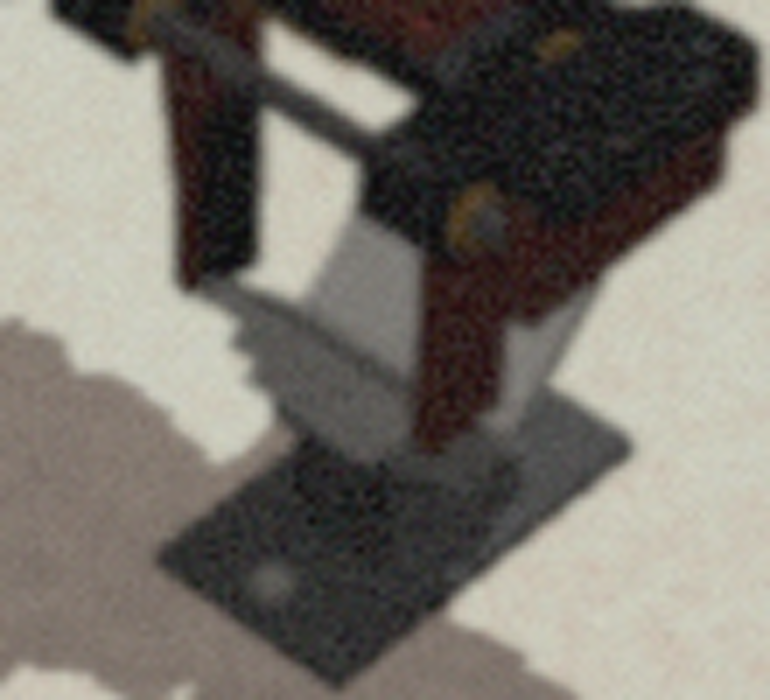

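Well aligned, no contact yet. Slow descent at 30 N grip.

>>> {"name": "move_arm", "arguments": {
  "deltas": [
    [[0,0,-0.001,0,0.06],[0,0,-0.002,0,0.06],[0,0,-0.002,0,0.06]]
  ],
  "force": 30
}}

```text
clock: 22.55
tool_pos: [539.1, 47.4, 253.0]
ee_rot: [[0.177, 0.984, -0.0], [0.984, -0.177, -0.0], [-0.0, -0.0, -1.0]]
contact_force: [0.5, -0.1, -1.9]
grip_width: 65.0
```

>>> {"name": "move_arm", "arguments": {
  "deltas": [
    [[0,0,-0.0008,0,0.06],[0,0,-0.0015,0,0.06],[0,0,-0.0015,0,0.06]]
  ]
}}

```text
clock: 22.92
tool_pos: [539.3, 47.2, 252.3]
ee_rot: [[0.177, 0.984, 0.001], [0.984, -0.177, -0.001], [-0.0, 0.001, -1.0]]
contact_force: [-1.3, -1.5, 6.5]
grip_width: 64.6
```

Contact at about 252.5. Loosen so it can settle, then relieve the side load and ease down.

>>> {"name": "move_arm", "arguments": {
  "deltas": [
    [[0,0,0.0005,0,0.06],[0,0,0.0005,0,0.06],[0,0,0.0005,0,0.06]]
  ],
  "force": 7
}}

```text
clock: 23.3
tool_pos: [539.3, 47.3, 252.2]
ee_rot: [[0.177, 0.984, 0.001], [0.984, -0.177, -0.0], [-0.0, 0.001, -1.0]]
contact_force: [0.2, -2.9, 2.5]
grip_width: 65.9
```

>>> {"name": "move_arm", "arguments": {
  "deltas": [
    [[0,-0.0003,-0.0007,0,0.06],[0,-0.0005,-0.0013,0,0.06],[0,-0.0005,-0.0013,0,0.06]]
  ]
}}

```text
clock: 23.68
tool_pos: [539.4, 46.8, 251.5]
ee_rot: [[0.177, 0.984, 0.001], [0.984, -0.177, -0.0], [-0.0, 0.001, -1.0]]
contact_force: [-2.4, -3.1, 9.2]
grip_width: 65.7
```

>>> {"name": "move_arm", "arguments": {
  "deltas": [
    [[0,-0.0006,0.0005,0,0.06],[0,-0.0012,0.0005,0,0.06],[0,-0.0012,0.0005,0,0.06]]
  ],
  "force": 5
}}

```text
clock: 24.05
tool_pos: [539.0, 45.8, 250.9]
ee_rot: [[0.177, 0.984, -0.0], [0.984, -0.177, 0.0], [0.0, -0.001, -1.0]]
contact_force: [0.4, -0.6, -0.1]
grip_width: 66.0
```

```bash
python3 - <<'E'
from h import *
s=shot("side")
crop(s,290,220,110,100,7,"s18.png");S=manip.state();print(S["tool_pos"],S["contact_force"],S["moment"],S["grip_width"])
E
```

```text
[538.99999069  45.83859854 250.91655878] [ 0.36882835 -1.04487802 -2.08984615] [-0.16173754 -0.17405937 -0.00577062] 66.21262990714332
```

View pics/s18.png

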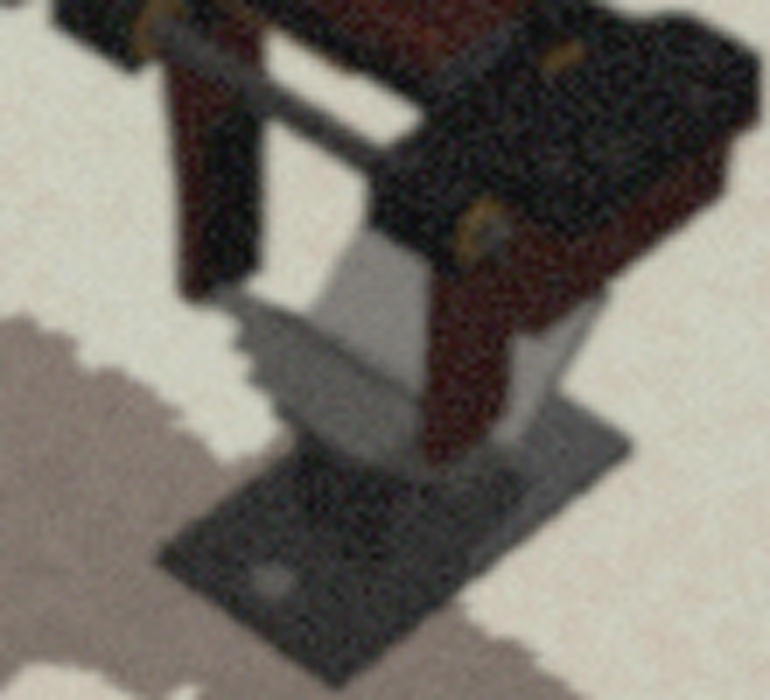

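>>> {"name": "move_arm", "arguments": {
  "deltas": [
    [[-0.0003,0,-0.0005,0,0.06],[-0.0003,0,-0.001,0,0.06],[-0.0003,0,-0.001,0,0.06]]
  ]
}}

```text
clock: 24.48
tool_pos: [538.8, 45.9, 250.6]
ee_rot: [[0.177, 0.984, 0.0], [0.984, -0.177, 0.0], [0.0, 0.0, -1.0]]
contact_force: [-1.3, -0.8, 4.9]
grip_width: 65.7
```

>>> {"name": "move_arm", "arguments": {
  "deltas": [
    [[0,0,0.0004,0,0.06],[0,0,0.0006,0,0.06],[0,0,0.0006,0,0.06]]
  ],
  "force": 3
}}

```text
clock: 24.85
tool_pos: [538.8, 45.8, 250.7]
ee_rot: [[0.177, 0.984, -0.0], [0.984, -0.177, 0.0], [0.0, -0.0, -1.0]]
contact_force: [0.9, 0.2, -0.4]
grip_width: 66.1
```

Resting in place with only light forces. Open slowly and rise straight up.

>>> {"name": "move_arm", "arguments": {
  "deltas": [
    [[0,0,0,0,0.0665],[0,0,0,0,0.067],[0,0,0,0,0.069],[0,0,0,0,0.075],[0,0,0,0,0.085],[0,0,0.005,0,0.085],[0,0,0.025,0,0.085],[0,0,0.05,0,0.085],[0,0,0.085,0,0.085],[0,0,0.12,0,0.085]]
  ]
}}

```text
clock: 26.1
tool_pos: [538.6, 45.8, 372.1]
ee_rot: [[0.177, 0.984, -0.0], [0.984, -0.177, 0.0], [0.0, -0.0, -1.0]]
contact_force: [0.3, -0.3, 0.3]
grip_width: 85.1
```

>>> {"name": "move_arm", "arguments": {
  "deltas": [
    [[0.01,0.03,0,0,0.085],[0.03,0.08,0,0,0.085],[0.05,0.13,0,0,0.085],[0.07,0.18,0,0,0.085],[0.08,0.21,0,0,0.085],[0.08,0.21,0,0,0.085]]
  ]
}}

```text
clock: 26.85
tool_pos: [619.0, 257.8, 370.8]
ee_rot: [[0.174, 0.985, 0.0], [0.985, -0.174, 0.001], [0.001, 0.0, -1.0]]
contact_force: [-0.3, 0.1, -0.4]
grip_width: 84.9
```

```bash
python3 - <<'E'
from h import *
s=avg("side",8);np.save("s19.npy",s);t=avg("top",8);np.save("t19.npy",t)
crop(s.clip(0,255).astype(np.uint8),318,235,64,60,12,"s19.png")
crop(t.clip(0,255).astype(np.uint8),262,250,75,60,10,"t19.png")
for L,c in((40,20),(52,28.5),(66,37)):
    P=vpred([534.5,23.3,c],-10.2,45,L,dz=0,piv=(0,0));P.pop("corner")
    print(L,"side",{q:((proj("side",v)-[318,235]+.5)*12-.5).round().tolist() for q,v in P.items()})
    print(L,"top",{q:((proj("top",v)-[262,250]+.5)*10-.5).round().tolist() for q,v in P.items()})
E
```

```text
40 side {'upr': [[413.0, 241.0], [628.0, 376.0]], 'upri': [[394.0, 233.0], [610.0, 369.0]], 'inner': [[239.0, 503.0], [452.0, 643.0]], 'flat': [[68.0, 493.0], [285.0, 639.0]], 'out': [[238.0, 545.0], [449.0, 686.0]]}
40 top {'upr': [[582.0, 211.0], [542.0, 413.0]], 'upri': [[561.0, 206.0], [521.0, 409.0]], 'inner': [[405.0, 180.0], [365.0, 377.0]], 'flat': [[226.0, 139.0], [185.0, 341.0]], 'out': [[406.0, 181.0], [366.0, 377.0]]}
52 side {'upr': [[383.0, 176.0], [665.0, 352.0]], 'upri': [[364.0, 169.0], [647.0, 345.0]], 'inner': [[209.0, 439.0], [487.0, 622.0]], 'flat': [[37.0, 427.0], [321.0, 617.0]], 'out': [[208.0, 482.0], [484.0, 665.0]]}
52 top {'upr': [[589.0, 180.0], [536.0, 445.0]], 'upri': [[568.0, 175.0], [515.0, 440.0]], 'inner': [[411.0, 149.0], [359.0, 407.0]], 'flat': [[231.0, 107.0], [177.0, 372.0]], 'out': [[411.0, 150.0], [359.0, 407.0]]}
66 side {'upr': [[348.0, 108.0], [708.0, 331.0]], 'upri': [[329.0, 100.0], [690.0, 324.0]], 'inner': [[174.0, 372.0], [529.0, 603.0]], 'flat': [[-0.0, 357.0], [362.0, 597.0]], 'out': [[173.0, 415.0], [525.0, 647.0]]}
66 top {'upr': [[598.0, 143.0], [530.0, 481.0]], 'upri': [[576.0, 137.0], [508.0, 477.0]], 'inner': [[418.0, 112.0], [351.0, 442.0]], 'flat': [[237.0, 70.0], [167.0, 408.0]], 'out': [[418.0, 114.0], [351.0, 442.0]]}
```

View pics/s19.png

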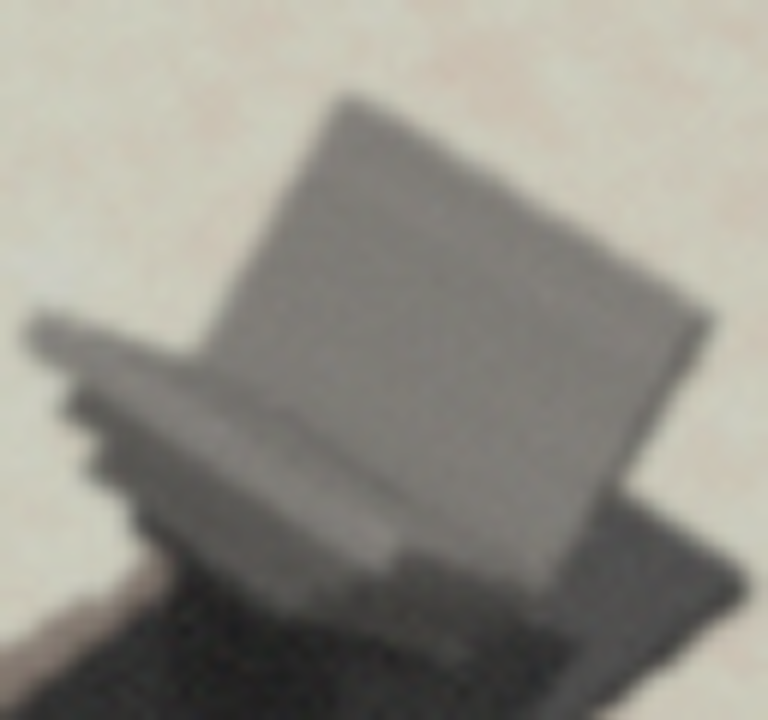

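View pics/t19.png

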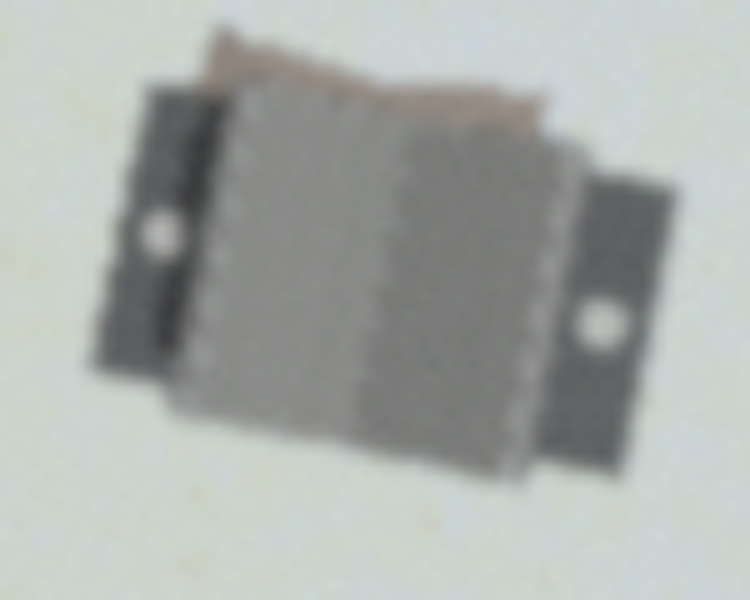

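Everything matches the home predictions to within a px or two. One numeric check of yaw and centring of the long piece against the base from the averaged top view.

```bash
python3 - <<'E'
from h import *
g=cv2.GaussianBlur(np.load("t19.npy").mean(2),(0,0),.7)
def pk(s,up):
    d=np.diff(s)*(1 if up else -1);i=int(np.argmax(d));j=np.arange(max(i-2,0),min(i+3,len(d)));w=np.clip(d[j],0,None);return (j*w).sum()/w.sum()+.5
o=lambda x,y:np.array((262+x/10,250+y/10))
e=np.array([np.cos(np.radians(-10.2)),np.sin(np.radians(-10.2))]);n=np.array([-e[1],e[0]]);c0=np.array([534.5,23.5])
def fit(name,a,b,vert,up,z,hw=3,m=18):
    a,b=o(*a),o(*b);P=[]
    for f in np.linspace(.12,.88,m):
        p=a+f*(b-a)
        if vert: r=int(round(p[1]));x=a[0]+(r-a[1])*(b[0]-a[0])/(b[1]-a[1]);i=int(round(x))-hw;P.append((i+pk(g[r,i:i+2*hw+2],up),r))
        else: c=int(round(p[0]));y=a[1]+(c-a[0])*(b[1]-a[1])/(b[0]-a[0]);i=int(round(y))-hw;P.append((c,i+pk(g[i:i+2*hw+2,c],up)))
    w=plane("top",P,z)[:,:2]-c0;s,u=w@e,w@n
    q=np.polyfit(s,u,1) if vert else np.polyfit(u,s,1);v=np.polyval(q,s if vert else u);r=(u if vert else s)-v;ok=abs(r)<2*r.std()+.2
    print(name,"slope deg rel",np.degrees(q[0]).round(1),"offset",np.median((u if vert else s)[ok]).round(2))
fit("long left edge",(235,78),(170,408),True,True,74)
fit("long right edge",(590,143),(524,480),True,False,74)
fit("long valley",(405,120),(355,440),True,False,45.5)
fit("base left",(150,88),(98,372),True,False,6); fit("base right",(678,190),(620,475),True,True,6)
# long near end: left leg half rows along V profile: ends at 45deg slopes -> check at leg-top corners only
for nm,p,z in(("far left",(235,78),74.5),("far right",(590,142),74.5),("near left",(170,410),74.5),("near right",(522,485),74.5)):
    w=plane("top",[o(*p)-.45],z)[0,:2]-c0;print(nm,(w@e).round(1),(w@n).round(1))
w=plane("top",[o(*p)-.45 for p in((152,86),(680,188),(622,476),(94,374))],6)[:,:2]-c0;print("base axis",(w@e).round(1),"mean",(w@e).mean().round(2),"cross mean",(w@n).mean().round(2))
S=manip.state();print(S["clock"],S["contact_force"])
E
```

```text
long left edge slope deg rel 1.1 offset 34.4
long right edge slope deg rel 0.3 offset -34.95
long valley slope deg rel 0.1 offset 0.29
base left slope deg rel 0.2 offset 55.06
base right slope deg rel -0.0 offset -54.74
far left 31.3 35.0
far right 32.8 -34.1
near left -33.3 34.4
near right -33.9 -34.2
base axis [ 29.2  30.1 -29.4 -30.4] mean -0.14 cross mean -0.31
27.65 [-0.14562228  0.33791493  0.30595611]
```

```bash
python3 - <<'E'
from h import *
a=cv2.imread("pics/top0.png").mean(2);b=np.load("t19.npy").mean(2)
for k,(x,y,r) in dict(jar=(180,185,18),wrench=(275,173,40),bar=(358,169,30),carton=(436,179,28),green=(250,223,18),purple=(172,285,18)).items():
    A=a[y-r:y+r,x-r:x+r];B=b[y-r:y+r,x-r:x+r];print(k,np.round(cv2.phaseCorrelate(A-A.mean(),B-B.mean()),2).tolist() if 0 else [np.round(v,2) for v in cv2.phaseCorrelate(A-A.mean(),B-B.mean())])
cv2.imwrite("pics/t20.png",b[:,:,None].repeat(3,2).astype(np.uint8))
E
```

```text
jar [array([-0.27, -0.29]), np.float64(0.45)]
wrench [array([-0.05,  0.04]), np.float64(1.0)]
bar [array([-0.04,  0.04]), np.float64(0.87)]
carton [array([0.04, 0.04]), np.float64(0.97)]
green [array([ 0.08, -0.06]), np.float64(0.93)]
purple [array([-0.06,  0.86]), np.float64(0.57)]
```

View pics/t20.png

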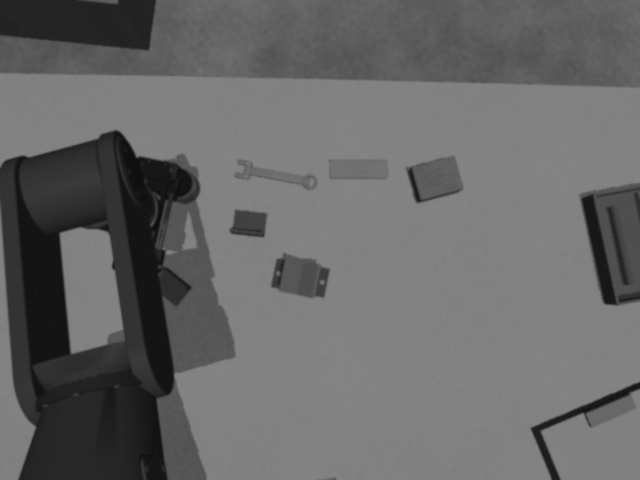

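The wrench, bar, carton and green piece have not moved. The jar and purple piece are partly hidden by the arm, which is about 190 mm up, so their readings are less certain. The stack stands in the cradle, so I'm handing in.

```bash
python3 -c "
from bench import manip
print(manip.hand_in(), manip.state()['clock'])"
```

```text
the job is handed in; nothing more can be done
the job is handed in; nothing more can be done
```

I stacked the short angle and then the long one into the cradle and handed in at about 28 s. For each piece I pinched it lightly by its end faces near the free edge of its flat leg and raised that edge until it stood V up. I then tightened the grip, carried it over and lowered it until it touched. A looser grip let it settle before I released it. The highest contact force I saw at a step's end was about 12 N.

What the last checks showed:
- **Yaw:** The short piece's edges measured -9.9° to -10.25° against about -10.3° for the base. The long piece's valley and right leg edge were within 0.3° of the base, but its left leg edge read 1.1° off. I put that down to a noisy edge.
- **Centring:** Both new pieces read about 0.6–0.7 mm towards the robot relative to the base in the top view. The side view showed no consistent offset. Both are within the calibration's 2 mm.
- **Nesting:** In the side view, both pieces sit at their home heights to about 1 mm, and the first angle's visible edge has not moved.
- **Other things:** The wrench, bar, carton and green piece have not moved. The arm partly hid the jar and the purple piece in the last picture, so their shift readings (0.4 and 0.9 px) are unreliable. I felt no contact with either.

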